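# Load, bolt up and charge the leak-test chamber

### The job

Get the sample tins into the leak tester and put it under pressure: swing its clear cover right aside, lay every one of the small flat tins flat on the floor of the chamber (side by side, not stacked), and swing the cover fully shut again. Then turn the three captive T-bar bolts clockwise, fully home, and only when all three are home press the pump pedal right down to its stop, hold it there for about two seconds and let it come back up. Leave everything else on the bench undisturbed.

Things in the scene. Friction and masses are not known exactly. Their poses are not given: they have to be found in the camera images.
- tester: bench leak tester, fixed: base plate 250 x 420 x 12; open aluminium chamber at its left (outside 152 along x, 256 along y, rim 54 high; well 116 x 220, its floor 14 above the bench), pedal pump at its right. Origin: on the bench under the chamber's centre; x away from the robot, y to the left, z up. Gauge at x 113, y -215, 125 high.
- cover (a joint): clear cover, flat plate 152 x 256 x 10 (underside 56, top 66 above the bench), swivels level about one upright pivot screw in its far right corner (x 66, y -118 in the tester's frame). rad, 0 = shut, growing clockwise from above as it swings away from the robot, stop at 1.75; from 1.57 the well is clear. Starts at 0 to 0.2. Stays where left (friction 0.2 N m).
- cover_grip (a point): point on the axis of the cover's round black handle (upright cylinder 22 diameter, 38 high) at mid-cover, 9 mm below the handle's top, 95 above the bench. Shut, it is at x 0, y 0 in the tester's frame, so 135 from the pivot.
- bolt_a (a joint): captive bolt in the near right corner of the clear cover: black T-bar grip 38 long x 13 thick x 24 high. Joint: rad, 0 = backed right out, 1.75 = fully home on its end stop, growing clockwise seen from above; starts at 0 to 0.6. Stays where it is left (friction about 0.06 N m). It rides on the cover.
- bolt_a_grip (a point): centre of that bolt's T-bar grip, on the bolt's axis, 9 mm below the top of the bar (its underside is 15 mm below this point, 12 mm above the cover's top face); x axis along the bar, z up. With the cover shut it is 93 mm above the bench
- bolt_b (a joint): captive bolt in the near left corner of the clear cover: black T-bar grip 38 long x 13 thick x 24 high. Joint: rad, 0 = backed right out, 1.75 = fully home on its end stop, growing clockwise seen from above; starts at 0 to 0.6. Stays where it is left (friction about 0.06 N m). It rides on the cover.
- bolt_b_grip (a point): centre of that bolt's T-bar grip, on the bolt's axis, 9 mm below the top of the bar (its underside is 15 mm below this point, 12 mm above the cover's top face); x axis along the bar, z up. With the cover shut it is 93 mm above the bench
- bolt_c (a joint): captive bolt in the far left corner of the clear cover: black T-bar grip 38 long x 13 thick x 24 high. Joint: rad, 0 = backed right out, 1.75 = fully home on its end stop, growing clockwise seen from above; starts at 0 to 0.6. Stays where it is left (friction about 0.06 N m). It rides on the cover.
- bolt_c_grip (a point): centre of that bolt's T-bar grip, on the bolt's axis, 9 mm below the top of the bar (its underside is 15 mm below this point, 12 mm above the cover's top face); x axis along the bar, z up. With the cover shut it is 93 mm above the bench
- pedal (a joint): hinged spring pedal of the pump at the right of the tester, a steel plate 200 long x 70 wide with a ribbed black rubber tread at its raised near end. rad, 0 = up, 0.30 = down on its stop; springs back when let go. About 3 N at the tread to start it, 10 N at the stop.
- pedal_tread (a point): centre of the top face of the rubber tread (75 x 66), x -50, y -215, 111 above the bench with the pedal up (tester's frame); 67 above the bench, x -60, when down on the stop. Pedal hinge: level, along y, at x 90, 55 high.
- tin1: one of the two to four sealed sample tins: plain aluminium disc-shaped tin with a lid rim, 46 diameter (47 at the rim), 30 high, 70 g; origin at the centre of its underside, z up. None if this tin is absent (or held).
- tin2: one of the two to four sealed sample tins: plain aluminium disc-shaped tin with a lid rim, 46 diameter (47 at the rim), 30 high, 70 g; origin at the centre of its underside, z up. None if this tin is absent (or held).
- tin3: one of the two to four sealed sample tins: plain aluminium disc-shaped tin with a lid rim, 46 diameter (47 at the rim), 30 high, 70 g; origin at the centre of its underside, z up. None if this tin is absent (or held).
- tin4: one of the two to four sealed sample tins: plain aluminium disc-shaped tin with a lid rim, 46 diameter (47 at the rim), 30 high, 70 g; origin at the centre of its underside, z up. None if this tin is absent (or held).
- jar: bystander, loose: tall aluminium screw-lid jar, 42 diameter, 85 high (not a tin); origin at the centre of its underside
- beaker: bystander, loose: glass beaker, 68 diameter, 85 high; origin at the centre of its underside
- flask: bystander, loose: conical glass flask, 76 diameter, 108 high; origin at the centre of its underside
- spatula: bystander, loose: steel lab spatula, 165 long, lying along its x; origin at the centre of its underside
- weight_box: bystander, loose: wooden weight-set box, 100 x 60 x 35; origin at the centre of its underside
Things that resemble listed ones, but are neither listed nor needed, are in the scene too. Leave any yellow look-alike of the tin1 alone.

How it is judged:
On the way, in this order (a step that is already met when the one before it is completed fails the run):
1. the cover is swung right aside (value of joint cover above 1.4 rad), for 0.2 s.
2. every tin lies flat on the chamber floor (x of tin1 in the frame of tester between -0.045 and 0.045 m and y of tin1 in the frame of tester between -0.095 and 0.095 m and ((angle between tin1's own z axis and vertical below 0.2 rad and z of tin1 in the frame of tester below 0.022 m) or (angle between tin1's own z axis and vertical above 2.94 rad and z of tin1 in the frame of tester below 0.052 m)) and x of tin2 in the frame of tester between -0.045 and 0.045 m and y of tin2 in the frame of tester between -0.095 and 0.095 m and ((angle between tin2's own z axis and vertical below 0.2 rad and z of tin2 in the frame of tester below 0.022 m) or (angle between tin2's own z axis and vertical above 2.94 rad and z of tin2 in the frame of tester below 0.052 m)) and x of tin3 in the frame of tester between -0.045 and 0.045 m and y of tin3 in the frame of tester between -0.095 and 0.095 m and ((angle between tin3's own z axis and vertical below 0.2 rad and z of tin3 in the frame of tester below 0.022 m) or (angle between tin3's own z axis and vertical above 2.94 rad and z of tin3 in the frame of tester below 0.052 m)) and x of tin4 in the frame of tester between -0.045 and 0.045 m and y of tin4 in the frame of tester between -0.095 and 0.095 m and ((angle between tin4's own z axis and vertical below 0.2 rad and z of tin4 in the frame of tester below 0.022 m) or (angle between tin4's own z axis and vertical above 2.94 rad and z of tin4 in the frame of tester below 0.052 m))), for 0.2 s.
3. the cover is swung fully shut (all of step 2 and value of joint cover below 0.06 rad), for 0.2 s.
4. all three bolts are home with the cover shut (value of joint each of bolt_a, bolt_b, bolt_c above 1.62 rad and value of joint cover below 0.06 rad), for 0.2 s.
5. the pedal is held down on its stop for over a second (value of joint each of bolt_a, bolt_b, bolt_c above 1.62 rad and value of joint pedal above 0.27 rad), for 1.2 s.
At the end, for the whole second after the job is handed in: every tin present lies flat (within 0.2 rad, either face up) on the chamber floor at rest, the cover is shut (below 0.06 rad), all three bolts are home (above 1.62 of 1.75 rad) and the pedal has come back up (below 0.06 rad) (all of step 2 and all of step 4 and linear speed of each of tin1, tin2, tin3, tin4 below 0.02 m/s and value of joint pedal below 0.06 rad); the robot touches nothing.
It fails at once if the pedal is pressed (past 0.12 rad) before all three bolts are home (value of joint pedal above 0.12 rad and value of joint any of bolt_a, bolt_b, bolt_c below 1.6 rad).
It fails at once if a bolt is run home while the cover is open (value of joint cover above 0.25 rad and value of joint any of bolt_a, bolt_b, bolt_c above 1.5 rad).
It fails at once if another thing on the bench is moved by over 30 mm or tipped over (distance of any of jar, beaker, flask, spatula, weight_box from where it was at the start of the episode above 0.03 m or angle between any of jar, beaker, flask's own z axis and vertical above 0.5 rad).
Of tin1, tin2, tin3, tin4 only 2 to 4 are there at a start; the rules pass over those that are not, and their reading is None.
At some moment in a run one of tin1, tin2, tin3, tin4 may be knocked a few centimetres aside while the robot is not near it.
Once in a run the grip may slacken for a moment while it holds something.
It also fails if it takes over 210 s, if anything falls off the work surface, if the arm or the gripper's body presses on something with over 40 N, if the wrist force passes 120 N, or if a joint passes its speed limit or range.

### The arm

A 6-joint arm with a two-finger parallel gripper is mounted at the origin on the work surface. World frame = base frame: x ahead of the robot, y to its left, z up, the work surface at z = 0. Lengths are in m, angles in rad, forces in N, time in s.
With the tool pointing down it reaches from about 0.35 to 0.775 m from the base axis. Payload 7.3 kg.
Tool frame: the origin (TCP) lies between the finger pads; the fingertips stand 25 mm ahead of it and the grasp point (between the pads) lies 6 mm ahead of it; y points along the fingers, z is the direction in which the jaws open and shut, and the axes are right-handed (so a half turn about y gives the same grasp; the last joint's range is limited). The gripper opens to 92 mm and grips with 3 to 60 N. Pads are 19 mm wide; open, the fingers measure 130 mm over their backs; the gripper's body (75 mm by 190 mm) begins 47 mm behind the grasp point.
Start: joints at [-1.399, 0.342, 1.524, -0, 1.275, -0.146], TCP at [0.164, -0.499, 0.252] pointing down, gripper open.
Joint ranges: [-2.53, 2.53], [-0.77, 2.02], [0.04, 2.7], [-1, 4.14], [0.28, 2.66], [-3.11, 3.11]. Speed limits (rad/s): [2.57, 2.57, 3.14, 3.14, 3.14, 3.14].

### API

Orientations are given as [roll, pitch, yaw] about the fixed x, y, z axes, in that order (R = Rz(yaw) Ry(pitch) Rx(roll)).
In Python, from cell import sensors, read_camera, hand_in gives the robot as it stands. The module is installed in compiled form; this text tells all that it offers.
- The arm moves only by the tool send_rows, never from a script. Its argument "motion" is a list that holds one entry, the list of rows, each a list of 4 numbers: the shift along the tool's x, y, z in m, then the turn about the tool's y in degrees. In form: [[[tx, ty, tz, twist], ...]]. A call has 1 to 8 rows; each row is the pose to reach, as a shift and turn from the pose measured when the call began, along the tool's axes at that moment; what a row does not reach only later rows make up. A row lasts 1/10 s, in which the tool goes at most 50 mm and 8.59 degrees, less where a joint would pass 70% of its speed; a pose out of reach is approached as far as the arm can. A call with a gripper value outside its range is refused whole. "gripper" is the opening, from 0 (shut) to 1 (fully open), set as the call begins (left out, the last holds). The fingers move at their own pace and stop on an object; "grip_force" is the grip in N (left out, the last holds). Time passes only in rows, so rows that repeat a pose let the fingers close. It gives the time, the measured TCP pose, the force and the opening at its end, in the units of the state.
- sensors.observe(): the state, without advancing time (a new reading comes with each control period).
- read_camera(name): name is "side" or "top"; returns a dict with "frame" (480x640x3 uint8, red, green, blue), "fx", "fy", "cx", "cy" (pixels), "extrinsics" (4x4, takes a point from world to camera coordinates). Camera axes: x right, y up, looking along -z (the intrinsics and any distortion apply to the point x, -y, -z); pixel columns grow to the right and rows downward; lengths in m; the calibration is good to about 2 mm. A picture is of the moment at which its call begins. There is no depth.
- hand_in(): hands the job in, once; it reports no verdict.
The state is a dict: "time": time; "qpos": joint angles; "qvel": joint speeds; "joint_efforts": joint torques, N m; "tool_pos": TCP position; "tool_rot": TCP orientation; "contact_force": force on the tool from outside, world axes, zero at the start; "torque": the same for the moment, N m; "opening": finger opening in m.
Only numpy, scipy, OpenCV 4.12 (cv2) and the standard library are available. Lean on these libraries where they do the work, as an engineer would, in place of code of your own. Each camera call takes 0.05 s, during which the arm holds its last target.

## Working session

There is one attempt and no reset: what is moved stays moved. The work goes in short steps, Python scripts to look and compute and a tool call to move; the robot and the scene stay as the last step left them, time stands still between calls to the robot, and variables do not carry over. Pictures are saved under pics/ and viewed, and the job is handed in when it is done.

Besides the shell and the picture viewer there is one more tool, called after "Call:" as name([rows], argument=value, ...), one row to a line, values as JSON. send_rows: Moves the arm, as the interface text tells. Its arguments: {"type":"object","properties":{"motion":{"type":"array"},"gripper":{"type":"number"},"grip_force":{"type":"number"}},"required":["motion"]}

```bash
mkdir -p pics; python3 - <<'E'
from cell import sensors, read_camera
import cv2, numpy as np
print(sensors.observe())
for n in("top","side"):
    c=read_camera(n); cv2.imwrite(f"pics/{n}0.png",c["frame"][:,:,::-1])
    print(n,{k:v for k,v in c.items() if k!="frame"})
E
```

```text
{'time': 0.0, 'qpos': array([-1.39902279e+00,  3.42745806e-01,  1.52503923e+00, -1.17894843e-05,
        1.27539095e+00, -1.45975187e-01]), 'qvel': array([ 0.00115371, -0.00024352,  0.00055225, -0.00136203, -0.00242953,
       -0.00016392]), 'joint_efforts': array([ 1.01067089e-03, -4.31244600e+01, -2.44223624e+01,  7.19759404e-02,
        5.60717296e-02, -1.18731950e-04]), 'tool_pos': array([ 0.16399035, -0.4983339 ,  0.2510252 ]), 'tool_rot': array([-1.57236446e+00,  2.19153990e-04, -2.82384066e+00]), 'contact_force': array([0.26832836, 0.23999336, 0.03245827]), 'torque': array([-0.03065236,  0.04496952,  0.03369109]), 'opening': 0.09177211159958512}
top {'fx': 472.1704155729614, 'fy': 472.1704155729614, 'cx': 319.6028623757183, 'cy': 235.07086297301058, 'extrinsics': array([[ 2.35298361e-02, -9.99715069e-01,  4.01597172e-03,
         1.57973531e-02],
       [ 9.92897817e-01,  2.38376073e-02,  1.16557680e-01,
        -5.02154171e-01],
       [-1.16620200e-01,  1.24486645e-03,  9.93175805e-01,
        -1.41301954e+00],
       [ 0.00000000e+00,  0.00000000e+00,  0.00000000e+00,
         1.00000000e+00]])}
side {'fx': 565.771018172, 'fy': 565.771018172, 'cx': 318.1972363669569, 'cy': 245.0007323211548, 'extrinsics': array([[-9.17097203e-01, -3.98663384e-01, -4.75454287e-04,
         4.75517786e-01],
       [ 2.81485746e-01, -6.48381870e-01,  7.07366047e-01,
        -2.03636342e-01],
       [-2.82309218e-01,  6.48589590e-01,  7.06847260e-01,
        -1.17417582e+00],
       [ 0.00000000e+00,  0.00000000e+00,  0.00000000e+00,
         1.00000000e+00]])}
```

View pics/top0.png

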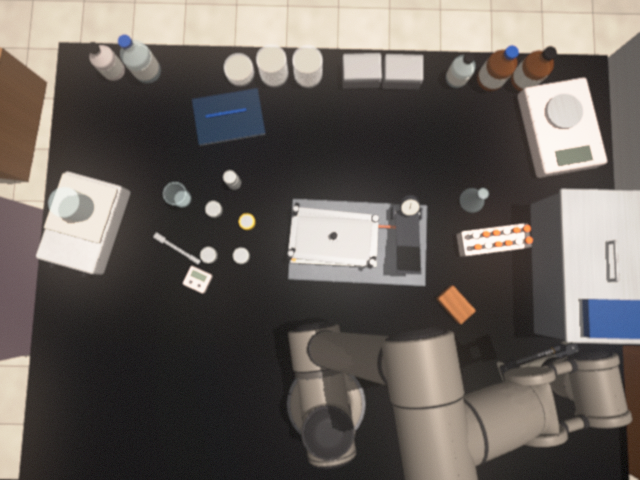

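View pics/side0.png

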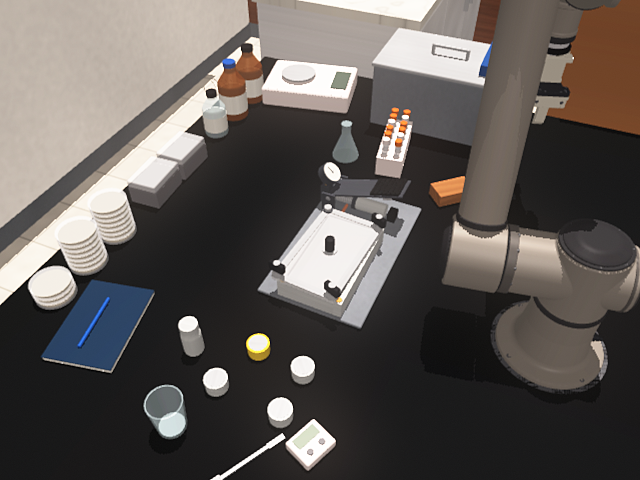

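```bash
cat > h.py <<'E'
import numpy as np, cv2
from cell import sensors, read_camera
from scipy.optimize import least_squares
from scipy.spatial.transform import Rotation as Rn
C={n:None for n in("top","side")}
def cams():
    for n in C: C[n]=read_camera(n)
    return C
def proj(n,P):
    c=C[n];E=c["extrinsics"];P=np.atleast_2d(P);q=P@E[:3,:3].T+E[:3,3]
    return np.c_[c["cx"]+c["fx"]*q[:,0]/-q[:,2], c["cy"]-c["fy"]*q[:,1]/-q[:,2]]
def ray(n,uv):
    c=C[n];E=c["extrinsics"];R=E[:3,:3]
    d=np.array([(uv[0]-c["cx"])/c["fx"],-(uv[1]-c["cy"])/c["fy"],-1.])
    return -R.T@E[:3,3], R.T@d
def atz(n,uv,z):
    o,d=ray(n,uv);return o+d*(z-o[2])/d[2]
def tri(ut,us):
    o1,d1=ray("top",ut);o2,d2=ray("side",us)
    A=np.c_[d1,-d2];s=np.linalg.lstsq(A,o2-o1,rcond=None)[0]
    a=o1+s[0]*d1;b=o2+s[1]*d2
    return (a+b)/2,np.linalg.norm(a-b)
def crop(n,name,x0,y0,x1,y1,s,pts=None):
    f=C[n]["frame"][y0:y1,x0:x1,::-1]
    f=cv2.resize(f,None,fx=s,fy=s,interpolation=cv2.INTER_CUBIC)
    for p in (pts if pts is not None else []):
        cv2.drawMarker(f,(int((p[0]-x0+.5)*s),int((p[1]-y0+.5)*s)),(0,0,255),cv2.MARKER_CROSS,10,1)
    cv2.imwrite("pics/"+name+".png",f)
# tester model: pose (x,y,yaw)
def Tw(p,P):
    P=np.atleast_2d(P).astype(float);c,s=np.cos(p[2]),np.sin(p[2])
    return np.c_[p[0]+c*P[:,0]-s*P[:,1],p[1]+s*P[:,0]+c*P[:,1],P[:,2]]
E
python3 - <<'E'
from h import *
cams()
crop("top","t1",275,185,440,300,4.8)
crop("side","s1",250,150,430,330,3.3)
crop("top","t2",140,160,270,300,4)
E
```

```text
(no output)
```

View pics/t1.png

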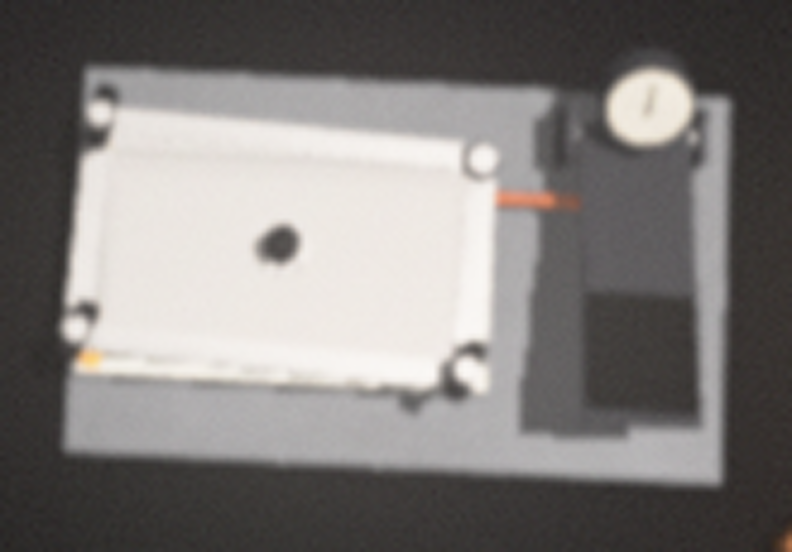

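View pics/s1.png

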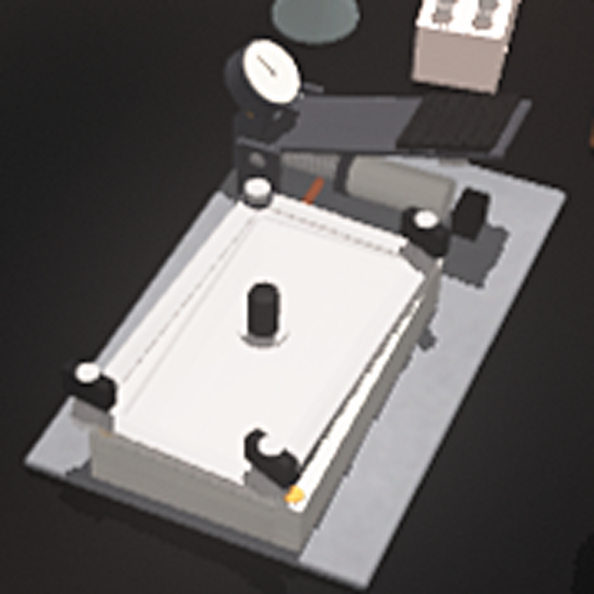

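View pics/t2.png

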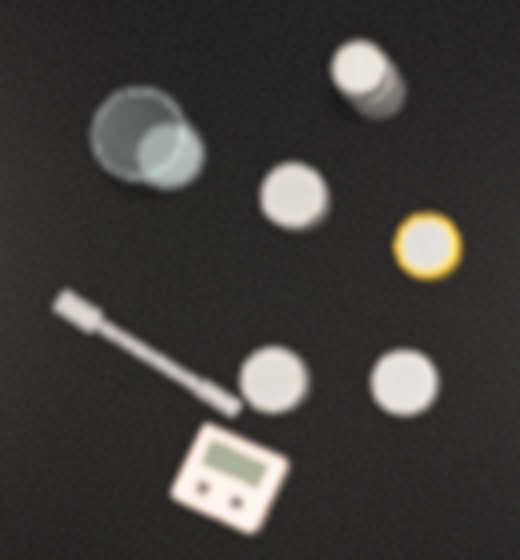

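```bash
python3 - <<'E'
from h import *
cams()
T=lambda u,v:((u+.5)/4.8-.5+275,(v+.5)/4.8-.5+185)
S=lambda u,v:((u+.5)/3.3-.5+250,(v+.5)/3.3-.5+150)
print("corners z=.012 top",[atz("top",T(*p),.012).round(4).tolist() for p in((85,66),(733,95),(722,486),(64,452))])
print("corners side nearL, farL?, nearR",[atz("side",S(*p),.012).round(4).tolist() for p in((368,588),(25,463),(566,194))])
for n,t,s in(("pivot",(482,158),(257,187)),("gauge",(650,106),(271,72)),("boltA",(470,370),(428,217)),("boltB",(76,327),(265,446)),("boltC",(100,112),(88,371)),("handle",(283,242),(264,291))):
    p,e=tri(T(*t),S(*s));print(n,p.round(4),round(e,4))
E
```

```text
corners z=.012 top [[0.6169, 0.1155, 0.012], [0.608, -0.3058, 0.012], [0.3552, -0.298, 0.012], [0.3668, 0.1213, 0.012]]
corners side nearL, farL?, nearR [[0.3655, 0.1258, 0.012], [0.6144, 0.1203, 0.012], [0.3563, -0.2913, 0.012]]
pivot [ 0.5527 -0.1355  0.0756] 0.0002
gauge [ 0.5831 -0.2344  0.1016] 0.0002
boltA [ 0.4197 -0.1265  0.1012] 0.0003
boltB [0.4418 0.1115 0.0988] 0.0037
boltC [0.5714 0.1003 0.1012] 0.0003
handle [ 0.4952 -0.0124  0.1016] 0.0019
```

```bash
cat >> h.py <<'E'
def blobs(n,box,thr=140,amin=60):
    x0,y0,x1,y1=box
    f=C[n]["frame"][y0:y1,x0:x1]; g=f.min(axis=2)
    m=(g>thr).astype(np.uint8)
    k,l,st,ce=cv2.connectedComponentsWithStats(m)
    return [(ce[i]+[x0,y0],st[i][2:5]) for i in range(1,k) if st[i][4]>=amin]
def cylfit(ut,us,h,z0=0.0):
    """tin centre from top-face centroid pixels"""
    return tri(ut,us)
def moves(targets):
    """targets: list of (x,y,z,yaw) world; prints shifts from current pose"""
    o=sensors.observe();p=o["tool_pos"];th=o["tool_rot"][2]
    c,s=np.cos(th),np.sin(th)
    print("pose",p.round(4),"yaw",round(th,4))
    for t in targets:
        d=np.array(t[:3])-p
        dy=(t[3]-th+np.pi/2)%np.pi-np.pi/2 if len(t)>3 and t[3] is not None else 0
        print([round(c*d[0]+s*d[1],4),round(-d[2],4),round(-s*d[0]+c*d[1],4),round(-np.degrees(dy),1)])
E
python3 - <<'E'
from h import *
cams()
for b in blobs("top",(140,160,270,300)):print("top",b)
for b in blobs("side",(130,300,340,480)):print("side",b)
# fit tester from base corners
crop("side","s2",130,300,340,480,3.8)
E
```

```text
top (array([229.95862069, 176.91724138]), array([ 15,  13, 145], dtype=int32))
top (array([181.82222222, 198.35      ]), array([ 15,  15, 180], dtype=int32))
top (array([212.96373057, 208.44041451]), array([ 15,  16, 193], dtype=int32))
top (array([246.0647482, 220.9352518]), array([ 13,  13, 139], dtype=int32))
top (array([175.05142857, 247.28      ]), array([ 46,  31, 175], dtype=int32))
top (array([207.87939698, 254.50753769]), array([ 16,  16, 199], dtype=int32))
top (array([240.58375635, 255.08121827]), array([ 16,  15, 197], dtype=int32))
top (array([196.93852459, 279.18237705]), array([ 29,  27, 488], dtype=int32))
side (array([187.48046875, 323.6640625 ]), array([ 20,  16, 256], dtype=int32))
side (array([257.37795276, 342.36614173]), array([ 20,  16, 254], dtype=int32))
side (array([302.30170316, 366.05352798]), array([ 24,  21, 411], dtype=int32))
side (array([214.91284404, 378.30045872]), array([ 25,  22, 436], dtype=int32))
side (array([169.18181818, 418.10511364]), array([ 42,  52, 704], dtype=int32))
side (array([279.66395112, 408.93482688]), array([ 26,  25, 491], dtype=int32))
side (array([310.23242468, 443.44691535]), array([  50,   51, 1394], dtype=int32))
side (array([251.07653061, 456.54081633]), array([ 75,  47, 392], dtype=int32))
```

View pics/s2.png

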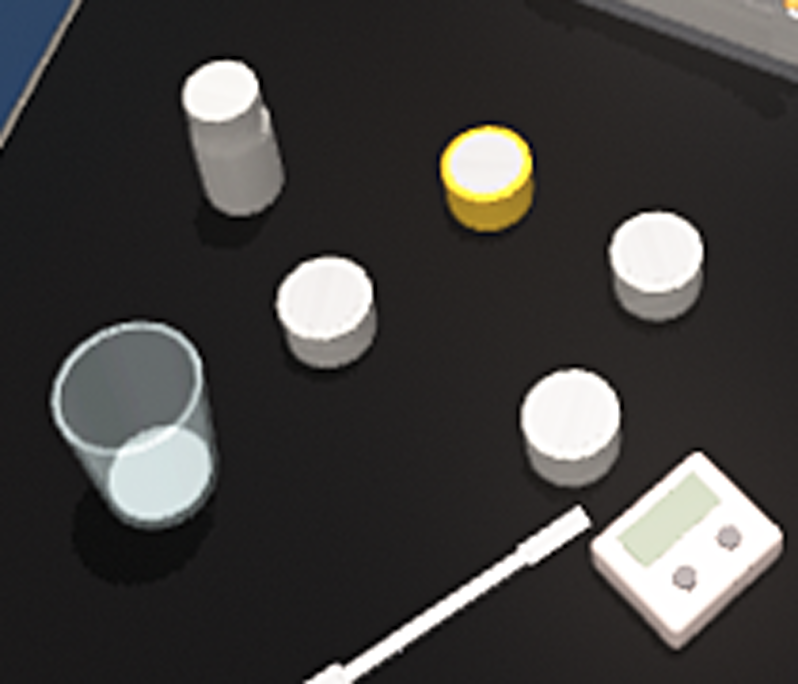

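```bash
python3 - <<'E'
from h import *
cams()
S=lambda u,v:((u+.5)/3.8-.5+130,(v+.5)/3.8-.5+300)
for n,t,s in(("A",(212.96,208.4),(326,297)),("B",(207.9,254.5),(571,415)),("C",(240.6,255.1),(657,252)),("jar",(229.7,176.5),(221,90)),("yel",(246.1,220.9),(487,161))):
    p,e=tri(t,S(*s));print(n,p.round(4),round(e,4),atz("top",t,.030).round(4))
print("beaker base",atz("side",S(162,477),.005).round(3), atz("top",(181.8,198.3),.005).round(3))
# tester fit
T=lambda u,v:((u+.5)/4.8-.5+275,(v+.5)/4.8-.5+185)
S=lambda u,v:((u+.5)/3.3-.5+250,(v+.5)/3.3-.5+150)
obs=[((482,158),(257,187)),((470,370),(428,217)),((76,327),(265,446)),((100,112),(88,371)),((283,242),(264,291))]
loc=np.array([[66,-118,75],[-66,-118,102],[-66,118,102],[66,118,102],[0,0,104]])/1e3
ct=[(85,66),(733,95),(722,486),(64,452)];cs=[(25,463),None,(566,194),(368,588)]
def res(v):
    x,y,w,q,cx,cy=v;r=[]
    c,s=np.cos(-q),np.sin(-q)
    d=loc[:,:2]-loc[0,:2];L=np.c_[loc[0,0]+c*d[:,0]-s*d[:,1],loc[0,1]+s*d[:,0]+c*d[:,1],loc[:,2]]
    W=Tw((x,y,w),L);a=proj("top",W);b=proj("side",W)
    for i,(t,u) in enumerate(obs): r+=list(a[i]-T(*t))+list(b[i]-S(*u))
    K=np.array([[cx+.125,cy+.21,.012],[cx+.125,cy-.21,.012],[cx-.125,cy-.21,.012],[cx-.125,cy+.21,.012]])
    W=Tw((x,y,w),K);a=proj("top",W);b=proj("side",W)
    for i in range(4):
        r+=list(a[i]-T(*ct[i]))
        if cs[i]: r+=list(b[i]-S(*cs[i]))
    return r
o=least_squares(res,[.49,-.016,-.025,.06,0,-.077],loss="soft_l1")
print(o.x.round(4)); print(np.round(res(o.x),1))
E
```

```text
A [0.5774 0.3582 0.0258] 0.0011 [0.5761 0.3571 0.03  ]
B [0.4351 0.3669 0.0243] 0.0014 [0.434  0.3653 0.03  ]
C [0.4354 0.267  0.025 ] 0.0009 [0.4346 0.2661 0.03  ]
jar [0.6659 0.3006 0.081 ] 0.0016 [0.6774 0.3103 0.03  ]
yel [0.5404 0.2541 0.029 ] 0.0009 [0.5398 0.2538 0.03  ]
beaker base [0.608 0.466 0.005] [0.61  0.462 0.005]
[ 4.885e-01 -1.550e-02 -2.340e-02  6.090e-02 -4.000e-04 -7.410e-02]
[-0.2  0.3  0.3  0.4 -0.9 -0.2 -0.5  0.4 -0.2 -0.1  1.7 -0.7  0.  -0.2
  0.  -0.3 -0.2 -0.7  0.1 -0.6 -0.6  0.2 -0.1 -1.2 -1.1  0.5 -0.5 -0.4
  0.5 -1.3 -0.6  0.2  0.1 -1. ]
```

```bash
cat >> h.py <<'E'
TP=(0.4885,-0.0155,-0.0234)
def cov(q,lp=(0,0,.095)):
    d=np.array([lp[0]-.066,lp[1]+.118]);c,s=np.cos(q),np.sin(q)
    return Tw(TP,[[.066+c*d[0]+s*d[1],-.118-s*d[0]+c*d[1],lp[2]]])[0]
E
python3 - <<'E'
from h import *
h=cov(.061);print(h)
moves([(h[0],h[1],.22,np.pi),(h[0],h[1],.101,np.pi)])
E
```

```text
[ 0.4959033  -0.01186819  0.095     ]
pose [ 0.1641 -0.4987  0.2517] yaw -2.8238
[np.float64(-0.4674), np.float64(0.0317), np.float64(-0.3587), np.float64(18.2)]
[np.float64(-0.4674), np.float64(0.1507), np.float64(-0.3587), np.float64(18.2)]
```

Call:
send_rows([
  [[-0.234,0.016,-0.179,9],[-0.467,0.032,-0.359,18],[-0.467,0.032,-0.359,18],[-0.467,0.032,-0.359,18],[-0.467,0.032,-0.359,18],[-0.467,0.032,-0.359,18],[-0.467,0.032,-0.359,18],[-0.467,0.032,-0.359,18]],
], gripper=0.6)

```text
time: 1.3
tool_pos: [0.3882, -0.169, 0.2304]
tool_rot: [-1.57, 0.001, -3.138]
contact_force: [-0.1, -0.6, -0.7]
opening: 0.0551
```

```bash
python3 - <<'E'
from h import *
h=cov(.061)
moves([(h[0],h[1],.22,np.pi),(h[0],h[1],.101,np.pi)]); print(sensors.observe()["time"])
E
```

```text
pose [ 0.3882 -0.169   0.2304] yaw -3.1383
[np.float64(-0.1082), np.float64(0.0104), np.float64(-0.1568), np.float64(0.2)]
[np.float64(-0.1082), np.float64(0.1294), np.float64(-0.1568), np.float64(0.2)]
1.3
```

Call:
send_rows([
  [[-0.054,0.01,-0.078,0],[-0.108,0.01,-0.157,0],[-0.108,0.01,-0.157,0],[-0.108,0.01,-0.157,0],[-0.108,0.01,-0.157,0],[-0.108,0.01,-0.157,0]],
])

```text
time: 1.9
tool_pos: [0.4957, -0.0109, 0.2201]
tool_rot: [-1.57, 0.0, -3.136]
contact_force: [0.0, -1.0, -0.3]
opening: 0.0549
```

```bash
python3 - <<'E'
from h import *
h=cov(.061)
moves([(h[0],h[1],.101,np.pi)])
cams(); crop("top","t3",240,170,440,300,4); crop("side","s3",200,130,430,330,3.2)
E
```

```text
pose [ 0.4957 -0.0109  0.2201] yaw -3.1358
[np.float64(-0.0002), np.float64(0.1191), np.float64(0.0009), np.float64(0.3)]
```

View pics/s3.png

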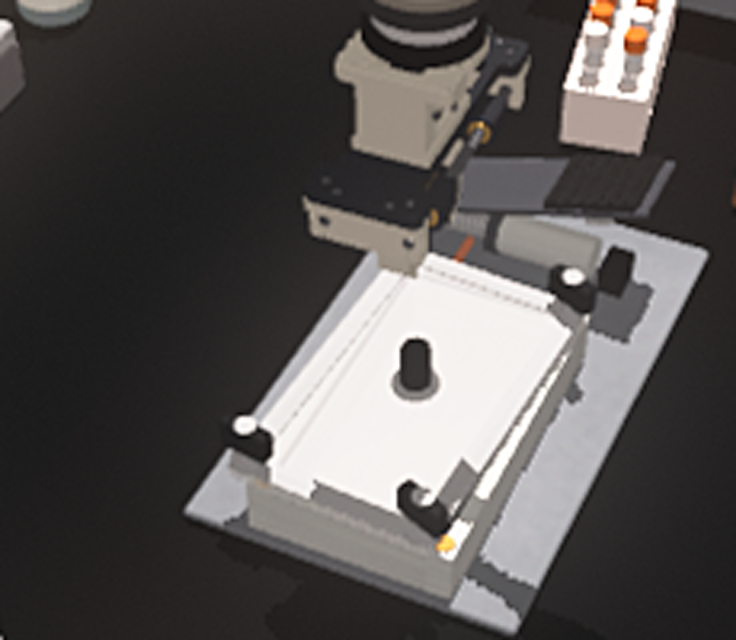

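Call:
send_rows([
  [[0,0.05,0.001,0],[0,0.09,0.001,0],[0,0.119,0.001,0],[0,0.119,0.001,0]],
])

```text
time: 2.4
tool_pos: [0.4923, -0.0145, 0.0984]
tool_rot: [-1.571, -0.007, -3.141]
contact_force: [-0.3, -0.9, 0.5]
opening: 0.0553
```

Call:
send_rows([
  [[0,0,0,0],[0,0,0,0],[0,0,0,0],[0,0,0,0],[0,0,0,0],[0,0,0,0]],
], gripper=0.0, grip_force=15)

```text
time: 3.0
tool_pos: [0.4911, -0.0118, 0.0996]
tool_rot: [-1.575, -0.009, -3.142]
contact_force: [-5.2, 13.9, 10.2]
opening: 0.0216
```

```bash
python3 - <<'E'
from h import *
moves([(*cov(q)[:2],.101,None) for q in np.arange(.061,1.75,.2)]+[(*cov(1.7)[:2],.101,None)])
E
```

```text
pose [ 0.4911 -0.0118  0.0996] yaw -3.1416
[np.float64(-0.0048), np.float64(-0.0014), np.float64(0.0001), np.float64(-0.0)]
[np.float64(-0.0304), np.float64(-0.0014), np.float64(-0.0085), np.float64(-0.0)]
[np.float64(-0.0572), np.float64(-0.0014), np.float64(-0.0119), np.float64(-0.0)]
[np.float64(-0.0841), np.float64(-0.0014), np.float64(-0.0099), np.float64(-0.0)]
[np.float64(-0.1101), np.float64(-0.0014), np.float64(-0.0026), np.float64(-0.0)]
[np.float64(-0.1341), np.float64(-0.0014), np.float64(0.0098), np.float64(-0.0)]
[np.float64(-0.1552), np.float64(-0.0014), np.float64(0.0266), np.float64(-0.0)]
[np.float64(-0.1725), np.float64(-0.0014), np.float64(0.0473), np.float64(-0.0)]
[np.float64(-0.1854), np.float64(-0.0014), np.float64(0.0711), np.float64(-0.0)]
[np.float64(-0.1873), np.float64(-0.0014), np.float64(0.076), np.float64(-0.0)]
```

Call:
send_rows([
  [[-0.013,0,-0.005,0],[-0.026,0,-0.009,0],[-0.039,0,-0.011,0],[-0.052,0,-0.012,0],[-0.066,0,-0.011,0],[-0.079,0,-0.01,0],[-0.092,0,-0.007,0],[-0.105,0,-0.003,0]],
])

```text
time: 3.8
tool_pos: [0.5967, -0.005, 0.0996]
tool_rot: [-1.581, -0.008, -3.141]
contact_force: [0.9, 15.0, 1.6]
opening: 0.0218
```

```bash
python3 - <<'E'
from h import *
print(sensors.observe()["contact_force"])
moves([(cov(q)[0]-.005,cov(q)[1],.101,None) for q in np.arange(.661,1.75,.1)])
cams(); crop("side","s4",200,80,430,330,2.6)
E
```

```text
[ 0.86857147 15.00468809  1.55755212]
pose [ 0.5967 -0.005   0.0996] yaw -3.1414
[np.float64(0.0266), np.float64(-0.0014), np.float64(-0.0031), np.float64(-0.0)]
[np.float64(0.0134), np.float64(-0.0014), np.float64(-0.0001), np.float64(-0.0)]
[np.float64(0.0006), np.float64(-0.0014), np.float64(0.0042), np.float64(-0.0)]
[np.float64(-0.0117), np.float64(-0.0014), np.float64(0.0098), np.float64(-0.0)]
[np.float64(-0.0234), np.float64(-0.0014), np.float64(0.0165), np.float64(-0.0)]
[np.float64(-0.0344), np.float64(-0.0014), np.float64(0.0244), np.float64(-0.0)]
[np.float64(-0.0445), np.float64(-0.0014), np.float64(0.0334), np.float64(-0.0)]
[np.float64(-0.0537), np.float64(-0.0014), np.float64(0.0433), np.float64(-0.0)]
[np.float64(-0.0618), np.float64(-0.0014), np.float64(0.0541), np.float64(-0.0)]
[np.float64(-0.0689), np.float64(-0.0014), np.float64(0.0656), np.float64(-0.0)]
[np.float64(-0.0747), np.float64(-0.0014), np.float64(0.0778), np.float64(-0.0)]
```

View pics/s4.png

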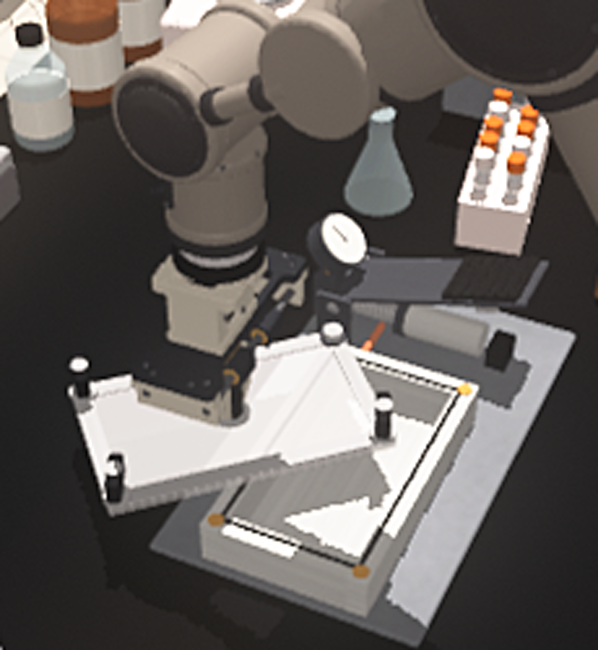

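Call:
send_rows([
  [[-0.012,0,0.005,0],[-0.024,0,0.012,0],[-0.035,0,0.02,0],[-0.045,0,0.029,0],[-0.054,0,0.039,0],[-0.062,0,0.05,0],[-0.069,0,0.061,0],[-0.073,0,0.07,0]],
])

```text
time: 4.7
tool_pos: [0.678, -0.0716, 0.1003]
tool_rot: [-1.585, 0.011, -3.141]
contact_force: [20.2, 14.5, -7.1]
opening: 0.0216
```

```bash
python3 - <<'E'
from h import *
print(sensors.observe()["contact_force"])
cams(); crop("side","s5",200,80,430,330,2.6);crop("top","t5",270,90,470,300,2.8)
p=sensors.observe()["tool_pos"];print(p, cov(1.66))
E
```

```text
[20.21149316 14.52838932 -7.12933034]
[ 0.67806718 -0.07392103  0.10048639] [ 0.67638982 -0.08268911  0.095     ]
```

View pics/s5.png

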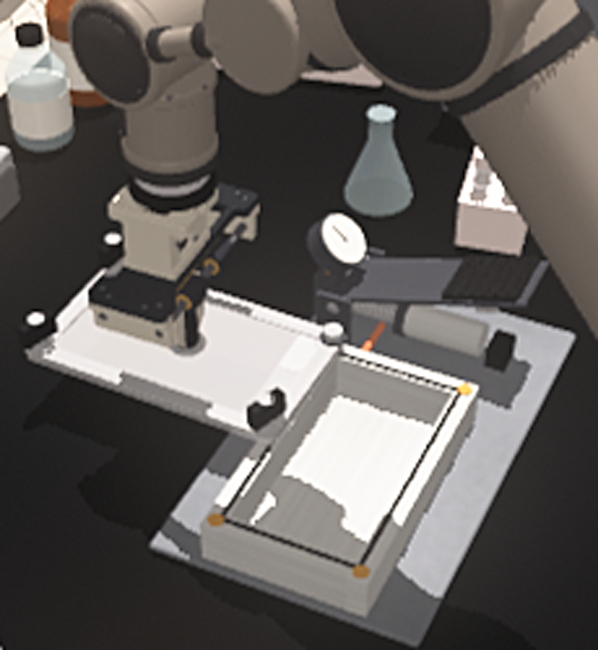

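View pics/t5.png

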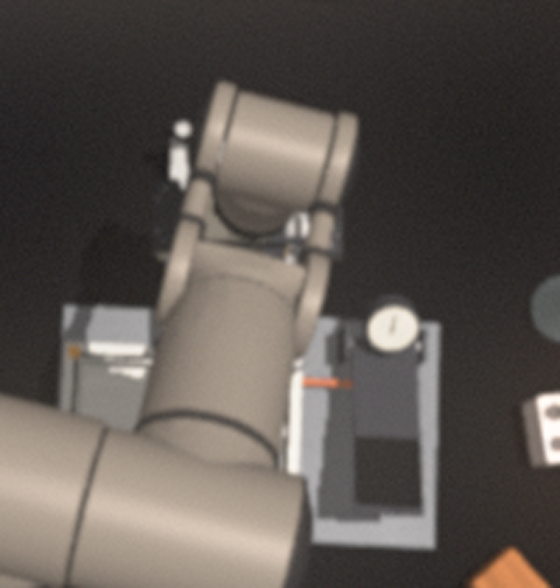

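Call:
send_rows([
  [[0,0,0.008,0],[0.001,0,0.016,0],[0.001,0,0.022,0],[0.001,0,0.022,0]],
])

```text
time: 5.2
tool_pos: [0.6816, -0.0935, 0.1013]
tool_rot: [-1.585, 0.023, 3.141]
contact_force: [18.6, 8.8, -7.6]
opening: 0.0218
```

Call:
send_rows([
  [[0,0,0,0],[0,0,0,0],[0,0,0,0],[0,-0.04,0,0],[0,-0.09,0,0],[0,-0.12,0,0],[0,-0.12,0,0]],
], gripper=0.6)

```text
time: 5.9
tool_pos: [0.6806, -0.0961, 0.228]
tool_rot: [-1.582, 0.033, 3.141]
contact_force: [0.4, 0.4, 0.2]
opening: 0.0546
```

Call:
send_rows([
  [[0.05,0,-0.05,0],[0.1,0,-0.1,0],[0.14,0,-0.15,0],[0.14,0,-0.2,0],[0.14,0,-0.25,0],[0.14,0,-0.3,0],[0.14,0,-0.32,0],[0.14,0,-0.32,0]],
])

```text
time: 6.7
tool_pos: [0.5392, 0.2279, 0.2263]
tool_rot: [-1.582, 0.032, -3.138]
contact_force: [-0.1, 0.5, 0.3]
opening: 0.0549
```

```bash
python3 - <<'E'
from h import *
print(sensors.observe()["contact_force"],sensors.observe()["tool_pos"])
cams(); crop("side","s6",130,130,430,480,1.7);crop("top","t6",140,90,470,300,2.4)
E
```

```text
[-0.05857505  0.46760441  0.32274923] [0.53922235 0.22788064 0.22626853]
```

View pics/s6.png

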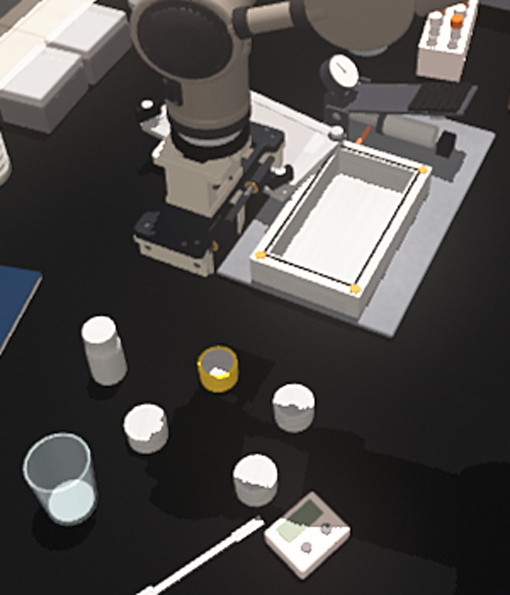

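View pics/t6.png

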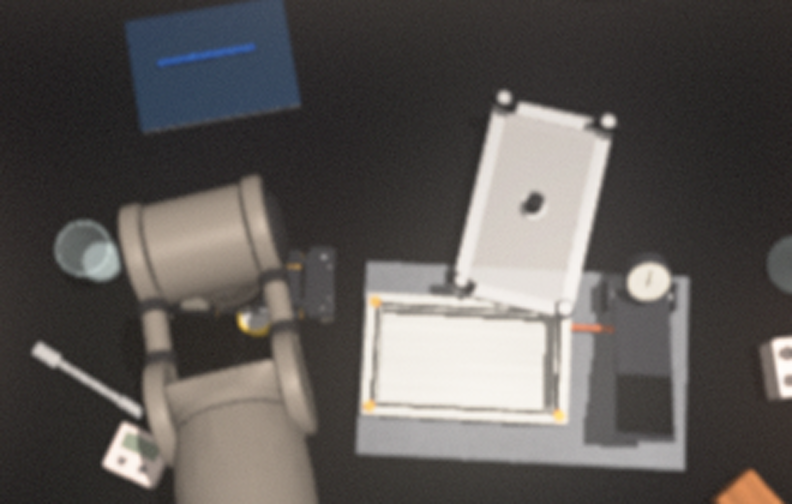

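```bash
cat >> h.py <<'E'
def moves(targets):
    o=sensors.observe();p=o["tool_pos"];r=o["tool_rot"]
    R=Rn.from_euler("xyz",r).as_matrix();th=r[2]
    print("t",o["time"],"pose",p.round(4),"rot",r.round(3),"F",o["contact_force"].round(1),"open",round(o["opening"],4))
    for t in targets:
        d=R.T@(np.array(t[:3])-p)
        dy=(t[3]-th+np.pi/2)%np.pi-np.pi/2 if len(t)>3 and t[3] is not None else 0
        print([float(v) for v in (*d.round(4),round(-np.degrees(dy),1))])
E
python3 - <<'E'
from h import *
moves([(.4354,.267,.12,np.pi),(.4354,.267,.031,np.pi)])
E
```

```text
t 6.8 pose [0.5398 0.2257 0.2261] rot [-1.581  0.032 -3.139] F [1.3 0.1 0.1] open 0.055
[0.1076, 0.1031, -0.0405, 0.2]
[0.1105, 0.192, -0.0396, 0.2]
```

Call:
send_rows([
  [[0.05,0.04,-0.02,0],[0.09,0.08,-0.035,0],[0.108,0.103,-0.041,0],[0.108,0.103,-0.041,0],[0.108,0.103,-0.041,0]],
], gripper=0.72)

```text
time: 7.3
tool_pos: [0.4343, 0.2662, 0.1192]
tool_rot: [-1.58, 0.03, -3.139]
contact_force: [1.0, -0.0, 0.4]
opening: 0.0661
```

```bash
python3 - <<'E'
from h import *
moves([(.4354,.267,.031,np.pi)])
cams(); crop("side","s7",200,280,380,460,3)
E
```

```text
t 7.3 pose [0.4343 0.2662 0.1192] rot [-1.58   0.03  -3.139] F [ 1.  -0.   0.4] open 0.0661
[0.0016, 0.0882, 0.0, 0.2]
```

View pics/s7.png

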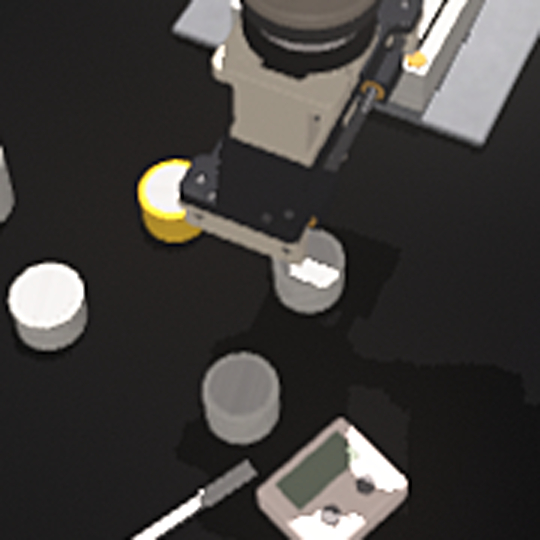

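Call:
send_rows([
  [[0.001,0.04,0,0],[0.001,0.075,0,0],[0.001,0.088,0,0],[0.001,0.088,0,0],[0.001,0.088,0,0]],
])

```text
time: 7.9
tool_pos: [0.4407, 0.2679, 0.0345]
tool_rot: [-1.583, 0.037, -3.141]
contact_force: [-0.0, -0.3, 0.1]
opening: 0.0663
```

Call:
send_rows([
  [[0,0,0,0],[0,0,0,0],[0,0,0,0],[0,0,0,0],[0,0,0,0]],
], gripper=0.3, grip_force=20)

```text
time: 8.4
tool_pos: [0.4412, 0.2682, 0.0355]
tool_rot: [-1.583, 0.039, -3.14]
contact_force: [-0.9, -0.4, 6.4]
opening: 0.0454
```

Call:
send_rows([
  [[0,-0.04,0,0],[0,-0.09,0,0],[0,-0.11,0,0],[0,-0.11,0,0],[0,-0.11,0,0]],
])

```text
time: 8.9
tool_pos: [0.4366, 0.2667, 0.1451]
tool_rot: [-1.583, 0.039, -3.14]
contact_force: [-0.2, 0.6, -1.6]
opening: 0.0455
```

```bash
python3 - <<'E'
from h import *
w=Tw(TP,[[0,0,0]])[0]
moves([(w[0],w[1],.14,np.pi+TP[2]),(w[0],w[1],.046,np.pi+TP[2])])
cams(); crop("side","s8",200,230,380,430,3)
E
```

```text
t 8.9 pose [0.4366 0.2667 0.1451] rot [-1.583  0.039 -3.14 ] F [-0.2  0.6 -1.6] open 0.0455
[-0.0513, 0.0035, 0.2823, 1.4]
[-0.0477, 0.0975, 0.2835, 1.4]
```

View pics/s8.png

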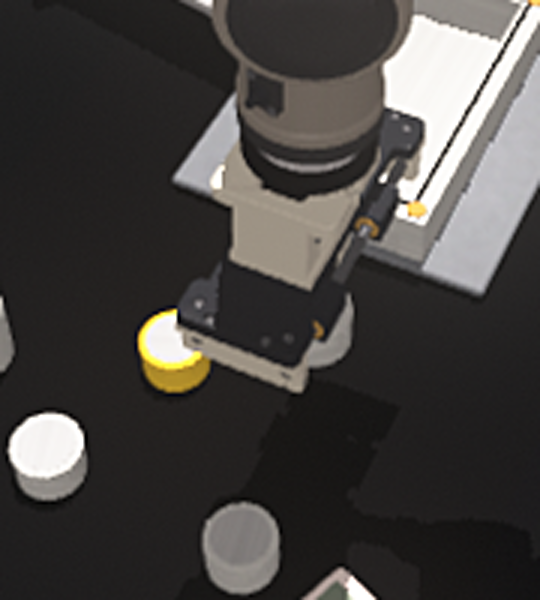

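Call:
send_rows([
  [[-0.009,0.001,0.049,0],[-0.018,0.001,0.097,0.5],[-0.027,0.002,0.145,1],[-0.036,0.003,0.193,1.4],[-0.045,0.003,0.241,1.4],[-0.051,0.003,0.282,1.4],[-0.051,0.003,0.282,1.4],[-0.051,0.003,0.282,1.4]],
])

```text
time: 9.8
tool_pos: [0.4867, -0.0161, 0.138]
tool_rot: [-1.584, 0.032, 3.116]
contact_force: [0.1, 0.3, -0.2]
opening: 0.0457
```

```bash
python3 - <<'E'
from h import *
w=Tw(TP,[[0,0,0]])[0]
moves([(w[0],w[1],.051,np.pi+TP[2])])
cams(); crop("side","s9",230,130,430,350,2.7)
E
```

```text
t 9.8 pose [ 0.4867 -0.0161  0.138 ] rot [-1.584  0.032  3.116] F [ 0.1  0.3 -0.2] open 0.0457
[0.0011, 0.087, 0.0005, -0.1]
```

View pics/s9.png

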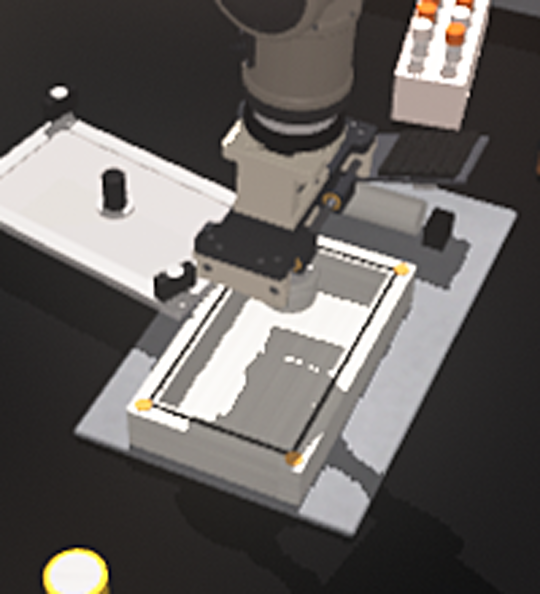

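Call:
send_rows([
  [[0.001,0.03,0,0],[0.001,0.06,0,0],[0.001,0.08,0,0],[0.001,0.087,0,0],[0.001,0.087,0,0],[0.001,0.087,0,0]],
])

```text
time: 10.5
tool_pos: [0.4891, -0.0128, 0.052]
tool_rot: [-1.584, 0.034, 3.12]
contact_force: [-0.5, -0.0, 0.0]
opening: 0.0453
```

```bash
python3 - <<'E'
from h import *
w=Tw(TP,[[0,0,0]])[0]
moves([(w[0],w[1],.050,np.pi+TP[2])])
E
```

```text
t 10.5 pose [ 0.4891 -0.0128  0.052 ] rot [-1.584  0.034  3.12 ] F [-0.5 -0.   0. ] open 0.0453
[0.0006, 0.002, 0.0027, 0.1]
```

Lower 2 mm more, release, lift, then move away for a view.

Call:
send_rows([
  [[0,0.002,0.003,0],[0,0.003,0.003,0],[0,0.003,0.003,0]],
])

```text
time: 10.8
tool_pos: [0.4893, -0.0159, 0.0493]
tool_rot: [-1.583, 0.035, 3.12]
contact_force: [-0.2, -0.4, -0.7]
opening: 0.0455
```

Call:
send_rows([
  [[0,0,0,0],[0,0,0,0],[0,0,0,0],[0,-0.04,0,0],[0,-0.08,0,0],[0,-0.12,0,0],[0,-0.14,0,0],[0,-0.14,0,0]],
], gripper=0.6)

```text
time: 11.6
tool_pos: [0.4859, -0.0179, 0.1924]
tool_rot: [-1.582, 0.041, 3.12]
contact_force: [0.0, 0.3, 0.3]
opening: 0.0551
```

Call:
send_rows([
  [[0,0,-0.05,0],[0,0,-0.1,0],[0,0,-0.15,0],[0,0,-0.2,0],[0,0,-0.22,0],[0,0,-0.22,0]],
])

```text
time: 12.2
tool_pos: [0.4897, 0.2046, 0.1935]
tool_rot: [-1.582, 0.04, 3.124]
contact_force: [0.4, 0.2, 0.1]
opening: 0.0552
```

```bash
python3 - <<'E'
from h import *
moves([])
cams(); crop("side","s10",130,130,430,480,1.7);crop("top","t10",140,90,470,300,2.4)
for b in blobs("top",(140,160,270,300)):print("top",b)
for b in blobs("side",(130,300,340,480)):print("side",b)
E
```

```text
t 12.2 pose [0.4897 0.2046 0.1935] rot [-1.582  0.04   3.124] F [0.4 0.2 0.1] open 0.0552
top (array([229.97959184, 176.98639456]), array([ 15,  13, 147], dtype=int32))
top (array([181.97714286, 198.32      ]), array([ 15,  15, 175], dtype=int32))
top (array([259.84042553, 212.03191489]), array([ 8, 18, 94], dtype=int32))
top (array([234.73701843, 217.60469012]), array([ 40,  24, 597], dtype=int32))
top (array([209.73863636, 223.10227273]), array([ 8, 18, 88], dtype=int32))
top (array([174.73837209, 247.0872093 ]), array([ 46,  31, 172], dtype=int32))
top (array([258.38961039, 268.62337662]), array([12, 10, 77], dtype=int32))
top (array([195.5462963 , 279.18518519]), array([ 24,  27, 432], dtype=int32))
top (array([216.37755102, 286.64285714]), array([ 8, 18, 98], dtype=int32))
side (array([187.48046875, 323.6640625 ]), array([ 20,  16, 256], dtype=int32))
side (array([257.37795276, 342.36614173]), array([ 20,  16, 254], dtype=int32))
side (array([214.91284404, 378.30045872]), array([ 25,  22, 436], dtype=int32))
side (array([169.18181818, 418.10511364]), array([ 42,  52, 704], dtype=int32))
side (array([310.00294985, 443.99410029]), array([  50,   50, 1356], dtype=int32))
side (array([251.07808564, 456.51133501]), array([ 75,  47, 397], dtype=int32))
```

View pics/s10.png

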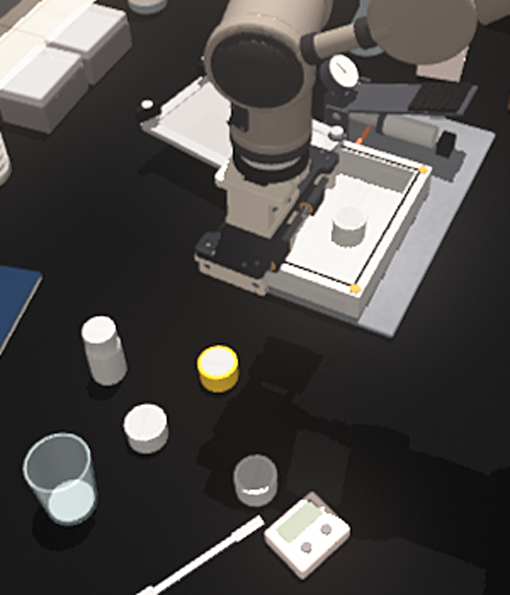

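View pics/t10.png

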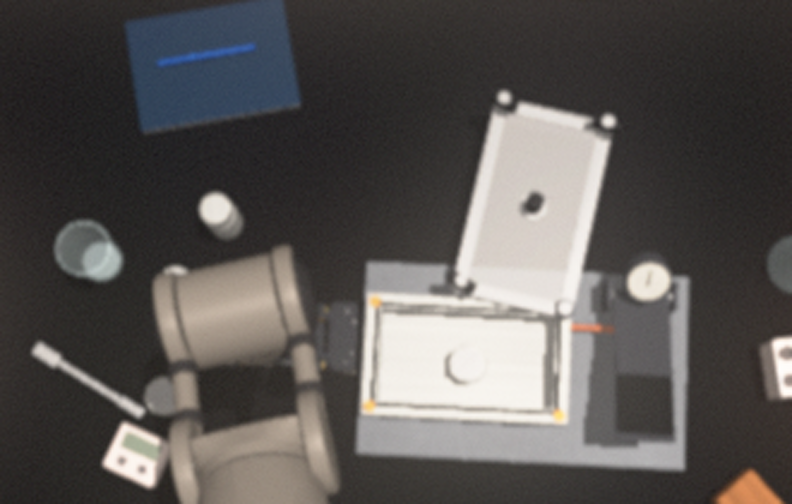

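Call:
send_rows([
  [[0,0,0,-8.5],[0,0,0,-17],[0,0,0,-25.5],[0,0,0,-34],[0,0,0,-42.5],[0,0,0,-51],[0,0,0,-59.5],[0,0,0,-68]],
], gripper=0.66)

```text
time: 13.1
tool_pos: [0.49, 0.1998, 0.1932]
tool_rot: [-1.539, 0.023, -1.971]
contact_force: [1.2, -0.1, 0.4]
opening: 0.0609
```

Call:
send_rows([
  [[0,0,0,-8.5],[0,0,0,-17],[0,0,0,-25.5],[0,0,0,-34],[0,0,0,-42.5],[0,0,0,-51],[0,0,0,-59.5],[0,0,0,-68]],
])

```text
time: 13.9
tool_pos: [0.49, 0.1978, 0.1927]
tool_rot: [-1.538, -0.021, -0.781]
contact_force: [-0.4, 0.5, 0.1]
opening: 0.0608
```

```bash
python3 - <<'E'
from h import *
print(sensors.observe()["qpos"].round(2))
moves([(.4351,.3669,.15,-np.pi/4)])
cams(); crop("side","s11",200,300,380,480,3)
E
```

```text
[ 0.24  0.38  1.64 -0.    1.08 -0.55]
t 13.9 pose [0.49   0.1978 0.1927] rot [-1.538 -0.021 -0.781] F [-0.4  0.5  0.1] open 0.0608
[-0.1589, 0.042, 0.0801, 0.3]
```

View pics/s11.png

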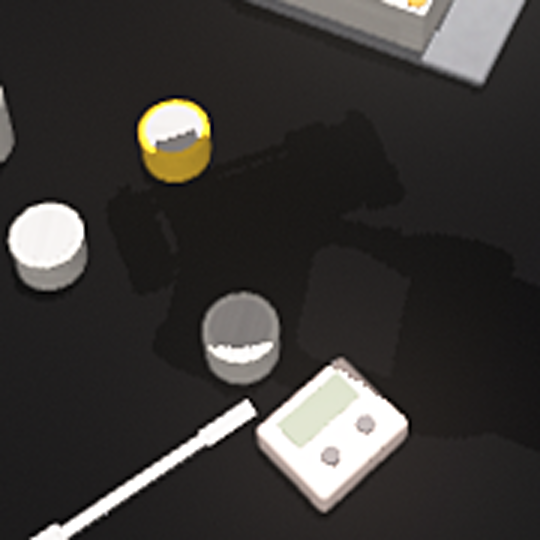

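Call:
send_rows([
  [[-0.04,0.01,0.02,0],[-0.08,0.02,0.04,0],[-0.12,0.03,0.06,0],[-0.159,0.042,0.08,0],[-0.159,0.042,0.08,0],[-0.159,0.042,0.08,0]],
])

```text
time: 14.6
tool_pos: [0.4354, 0.3671, 0.1494]
tool_rot: [-1.54, -0.021, -0.788]
contact_force: [-0.0, -0.1, 0.4]
opening: 0.0607
```

```bash
python3 - <<'E'
from h import *
moves([(.4351,.3669,.034,-np.pi/4)])
cams(); crop("side","s12",200,300,380,480,3)
E
```

```text
t 14.6 pose [0.4354 0.3671 0.1494] rot [-1.54  -0.021 -0.788] F [-0.  -0.1  0.4] open 0.0607
[-0.0025, 0.1153, -0.0039, -0.1]
```

View pics/s12.png

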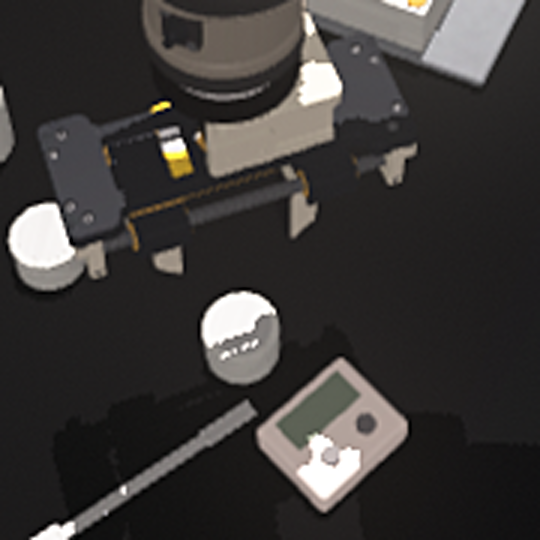

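Call:
send_rows([
  [[-0.001,0.04,-0.001,0],[-0.002,0.08,-0.003,0],[-0.003,0.105,-0.004,0],[-0.003,0.115,-0.004,0],[-0.003,0.115,-0.004,0],[-0.003,0.115,-0.004,0]],
])

```text
time: 15.3
tool_pos: [0.4371, 0.3663, 0.0365]
tool_rot: [-1.536, -0.022, -0.79]
contact_force: [-0.2, -0.4, 0.7]
opening: 0.0604
```

Call:
send_rows([
  [[0,0,0,0],[0,0,0,0],[0,0,0,0],[0,0,0,0],[0,0,0,0]],
], gripper=0.3)

```text
time: 15.8
tool_pos: [0.4378, 0.3666, 0.0378]
tool_rot: [-1.534, -0.023, -0.79]
contact_force: [-0.2, -2.2, 7.0]
opening: 0.0459
```

Call:
send_rows([
  [[0,-0.04,0,0],[0,-0.09,0,0],[0,-0.12,0,0],[0,-0.12,0,0],[0,-0.12,0,0]],
])

```text
time: 16.3
tool_pos: [0.4327, 0.3655, 0.1583]
tool_rot: [-1.533, -0.023, -0.79]
contact_force: [-0.5, 0.0, -0.9]
opening: 0.0458
```

```bash
python3 - <<'E'
from h import *
w=Tw(TP,[[0,.08,0]])[0]
moves([(w[0],w[1],.15,np.pi/2+TP[2])])
cams(); crop("side","s13",200,250,380,480,2.6)
E
```

```text
t 16.3 pose [0.4327 0.3655 0.1583] rot [-1.533 -0.023 -0.79 ] F [-0.5  0.  -0.9] open 0.0458
[0.2542, 0.0076, -0.1713, 46.1]
```

View pics/s13.png

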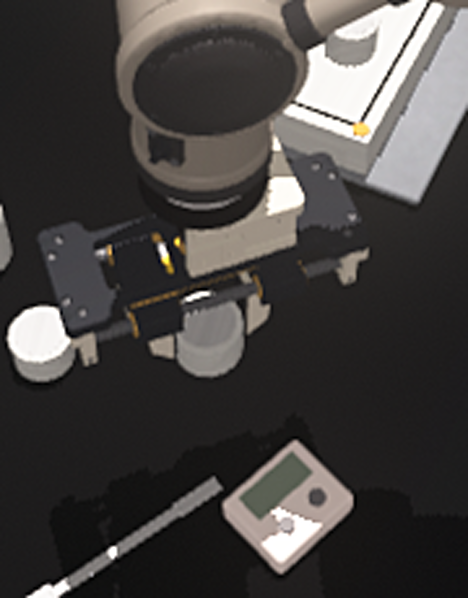

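Call:
send_rows([
  [[0.038,0.001,-0.026,7.7],[0.076,0.002,-0.052,15.4],[0.114,0.003,-0.078,23],[0.153,0.004,-0.103,31],[0.19,0.005,-0.129,38.5],[0.228,0.006,-0.154,46],[0.254,0.007,-0.171,46],[0.254,0.007,-0.171,46]],
])

```text
time: 17.2
tool_pos: [0.4897, 0.0609, 0.1476]
tool_rot: [-1.534, 0.009, -1.597]
contact_force: [-0.6, -0.6, -1.0]
opening: 0.0458
```

```bash
python3 - <<'E'
from h import *
w=Tw(TP,[[0,.08,0]])[0]
moves([(w[0],w[1],.054,np.pi/2+TP[2])])
cams(); crop("side","s14",230,130,430,350,2.7)
E
```

```text
t 17.2 pose [0.4897 0.0609 0.1476] rot [-1.534  0.009 -1.597] F [-0.6 -0.6 -1. ] open 0.0458
[-0.0028, 0.0936, -0.0029, -0.2]
```

View pics/s14.png

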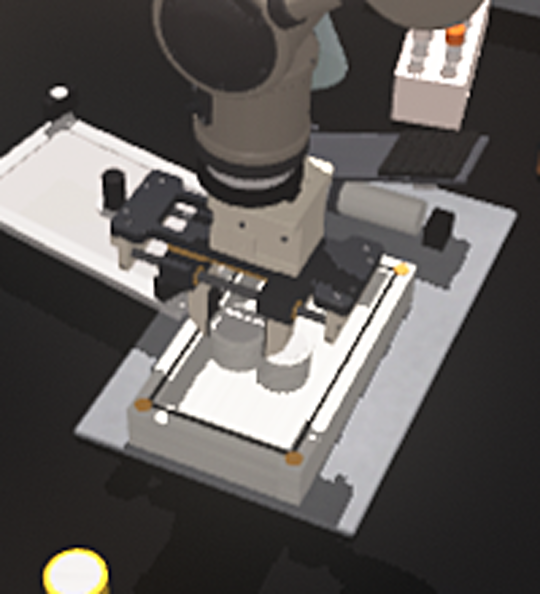

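Call:
send_rows([
  [[-0.001,0.03,-0.001,0],[-0.002,0.06,-0.002,0],[-0.003,0.075,-0.003,0],[-0.003,0.085,-0.003,0],[-0.003,0.094,-0.003,0],[-0.003,0.094,-0.003,0],[-0.003,0.094,-0.003,0]],
])

```text
time: 18.0
tool_pos: [0.4898, 0.0682, 0.0542]
tool_rot: [-1.533, 0.01, -1.594]
contact_force: [-0.8, -0.1, 0.3]
opening: 0.0456
```

```bash
python3 - <<'E'
from h import *
w=Tw(TP,[[0,.08,0]])[0]
moves([(w[0],w[1],.052,np.pi/2+TP[2])])
cams(); crop("side","s15",230,130,430,350,2.7)
E
```

```text
t 18.0 pose [0.4898 0.0682 0.0542] rot [-1.533  0.01  -1.594] F [-0.8 -0.1  0.3] open 0.0456
[0.0037, 0.0022, 0.0006, 0.0]
```

View pics/s15.png

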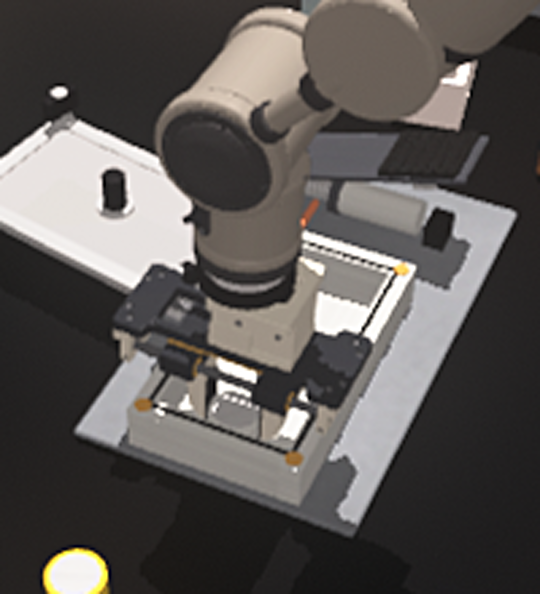

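Call:
send_rows([
  [[0.004,0.002,0,0],[0.004,0.003,0,0],[0.004,0.003,0,0]],
])

```text
time: 18.4
tool_pos: [0.4904, 0.0638, 0.052]
tool_rot: [-1.531, 0.01, -1.595]
contact_force: [-0.4, 0.4, 2.5]
opening: 0.0456
```

Call:
send_rows([
  [[0,0,0,0],[0,0,0,0],[0,0,0,0],[0,-0.04,0,0],[0,-0.08,0,0],[0,-0.12,0,0],[0,-0.14,0,0],[0,-0.14,0,0]],
], gripper=0.62)

```text
time: 19.2
tool_pos: [0.4863, 0.0625, 0.1949]
tool_rot: [-1.525, 0.01, -1.594]
contact_force: [0.3, 0.6, -0.2]
opening: 0.0571
```

```bash
python3 - <<'E'
from h import *
moves([(.5774,.3582,.19,np.radians(-72)),(.50,.20,.19,np.radians(-72))])
cams(); crop("side","s16",130,130,430,480,1.7);
for b in blobs("side",(130,300,340,480)):print("side",b)
for b in blobs("top",(140,160,270,300)):print("top",b)
E
```

```text
t 19.2 pose [0.4863 0.0625 0.1949] rot [-1.525  0.01  -1.594] F [ 0.3  0.6 -0.2] open 0.0571
[-0.2977, 0.0116, 0.0836, -19.4]
[-0.1377, 0.0067, 0.0101, -19.4]
side (array([187.51550388, 323.6627907 ]), array([ 20,  16, 258], dtype=int32))
side (array([257.37795276, 342.36614173]), array([ 20,  16, 254], dtype=int32))
side (array([214.88787185, 378.29061785]), array([ 25,  22, 437], dtype=int32))
side (array([169.12676056, 418.05774648]), array([ 42,  52, 710], dtype=int32))
side (array([310.30135039, 443.56787491]), array([  50,   51, 1407], dtype=int32))
side (array([250.78765432, 456.64444444]), array([ 75,  47, 405], dtype=int32))
top (array([229.94520548, 176.95890411]), array([ 15,  13, 146], dtype=int32))
top (array([181.87640449, 198.29213483]), array([ 15,  15, 178], dtype=int32))
top (array([212.93684211, 208.40526316]), array([ 15,  16, 190], dtype=int32))
top (array([246.17647059, 220.91176471]), array([ 13,  13, 136], dtype=int32))
top (array([174.88439306, 247.17919075]), array([ 46,  31, 173], dtype=int32))
top (array([196.93852459, 279.18237705]), array([ 29,  27, 488], dtype=int32))
```

View pics/s16.png

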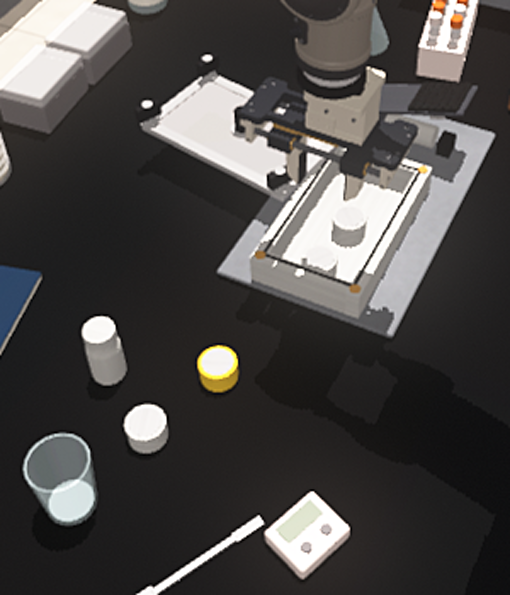

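Call:
send_rows([
  [[-0.045,0.002,0.012,-5],[-0.09,0.004,0.024,-10],[-0.135,0.005,0.036,-15],[-0.18,0.007,0.05,-19],[-0.225,0.009,0.062,-19],[-0.265,0.01,0.074,-19],[-0.298,0.011,0.084,-19],[-0.298,0.011,0.084,-19]],
], gripper=0.66)

```text
time: 20.1
tool_pos: [0.5753, 0.3622, 0.1832]
tool_rot: [-1.534, -0.003, -1.259]
contact_force: [-0.1, -0.9, 0.2]
opening: 0.0607
```

```bash
python3 - <<'E'
from h import *
moves([(.577,.358,.12,np.radians(-72)),(.577,.358,.036,np.radians(-72))])
cams(); crop("side","s17",120,280,340,460,3)
E
```

```text
t 20.1 pose [0.5753 0.3622 0.1832] rot [-1.534 -0.003 -1.259] F [-0.1 -0.9  0.2] open 0.0607
[0.0043, 0.0632, -0.002, -0.2]
[0.0041, 0.1471, -0.0051, -0.2]
```

View pics/s17.png

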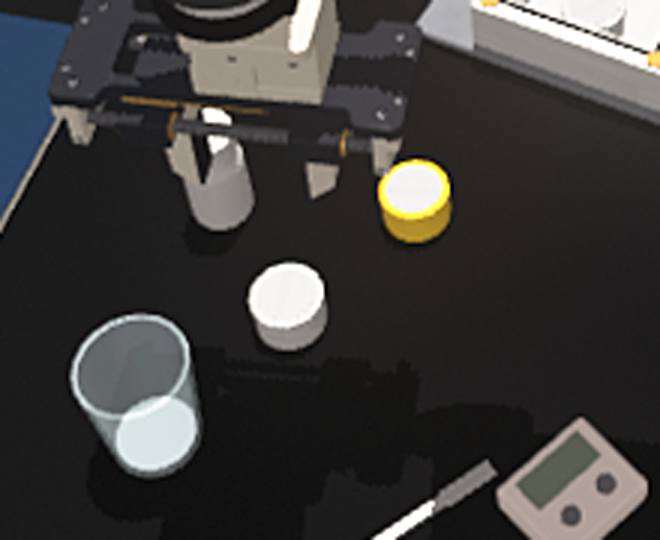

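Call:
send_rows([
  [[0.004,0.03,-0.001,0],[0.004,0.06,-0.002,0],[0.004,0.08,-0.003,0],[0.004,0.09,-0.003,0],[0.004,0.09,-0.003,0]],
])

```text
time: 20.7
tool_pos: [0.5758, 0.3529, 0.0921]
tool_rot: [-1.539, -0.005, -1.263]
contact_force: [-0.1, -0.1, 0.2]
opening: 0.0604
```

```bash
python3 - <<'E'
from h import *
moves([(.577,.358,.036,np.radians(-72))])
cams(); crop("side","s18",120,280,340,460,3)
E
```

```text
t 20.7 pose [0.5758 0.3529 0.0921] rot [-1.539 -0.005 -1.263] F [-0.1 -0.1  0.2] open 0.0604
[-0.0048, 0.0561, 0.0009, -0.4]
```

View pics/s18.png

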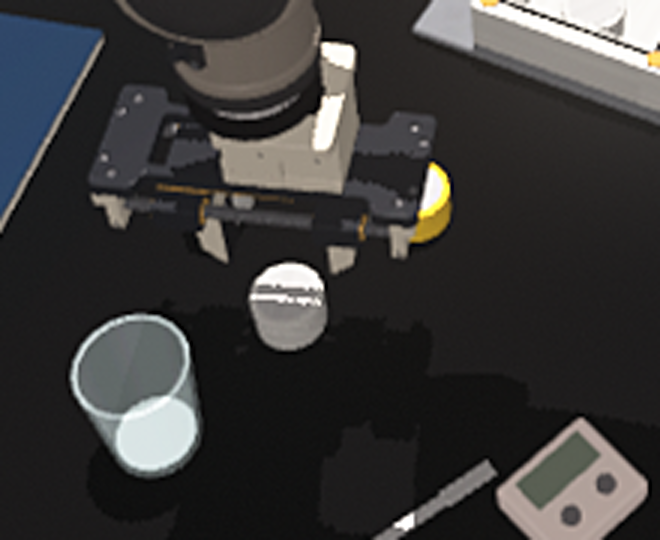

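Call:
send_rows([
  [[-0.005,0.02,0.001,0],[-0.005,0.04,0.001,0],[-0.005,0.054,0.001,0],[-0.005,0.055,0.001,0],[-0.005,0.055,0.001,0]],
])

```text
time: 21.3
tool_pos: [0.579, 0.3596, 0.0405]
tool_rot: [-1.533, -0.004, -1.263]
contact_force: [1.2, 0.1, -0.4]
opening: 0.0607
```

```bash
python3 - <<'E'
from h import *
moves([(.577,.358,.036,np.radians(-72))])
cams(); crop("side","s19",120,280,340,460,3)
E
```

```text
t 21.3 pose [0.579  0.3596 0.0405] rot [-1.533 -0.004 -1.263] F [ 1.2  0.1 -0.4] open 0.0607
[0.0009, 0.0044, -0.0025, -0.3]
```

View pics/s19.png

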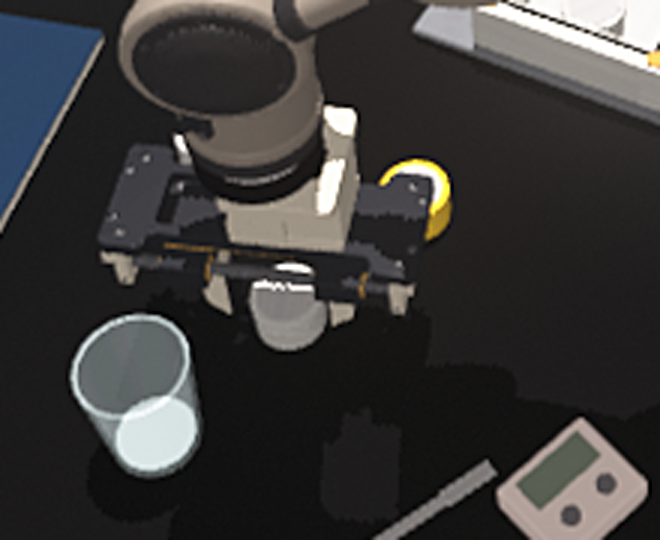

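Call:
send_rows([
  [[0,0.004,-0.001,0],[0,0.006,-0.002,0],[0,0.006,-0.002,0]],
])

```text
time: 21.7
tool_pos: [0.5774, 0.3591, 0.035]
tool_rot: [-1.532, -0.004, -1.263]
contact_force: [-1.2, 0.1, 0.3]
opening: 0.0609
```

Call:
send_rows([
  [[0,0,0,0],[0,0,0,0],[0,0,0,0],[0,0,0,0],[0,0,0,0]],
], gripper=0.3)

```text
time: 22.2
tool_pos: [0.5774, 0.3591, 0.0351]
tool_rot: [-1.532, -0.004, -1.263]
contact_force: [-0.6, 0.5, 1.1]
opening: 0.0455
```

Call:
send_rows([
  [[0,-0.03,0,0],[0,-0.07,0,0],[0,-0.11,0,0],[0,-0.12,0,0],[0,-0.12,0,0]],
])

```text
time: 22.7
tool_pos: [0.5736, 0.3586, 0.1572]
tool_rot: [-1.528, -0.003, -1.262]
contact_force: [-0.5, 0.5, -1.6]
opening: 0.0455
```

```bash
python3 - <<'E'
from h import *
w=Tw(TP,[[0,-.07,0]])[0]
moves([(w[0],w[1],.15,np.pi/2+TP[2])])
cams(); crop("side","s20",120,230,340,480,2.4)
E
```

```text
t 22.7 pose [0.5736 0.3586 0.1572] rot [-1.528 -0.003 -1.262] F [-0.5  0.5 -1.6] open 0.0455
[0.3968, -0.0008, -0.2176, 19.0]
```

View pics/s20.png

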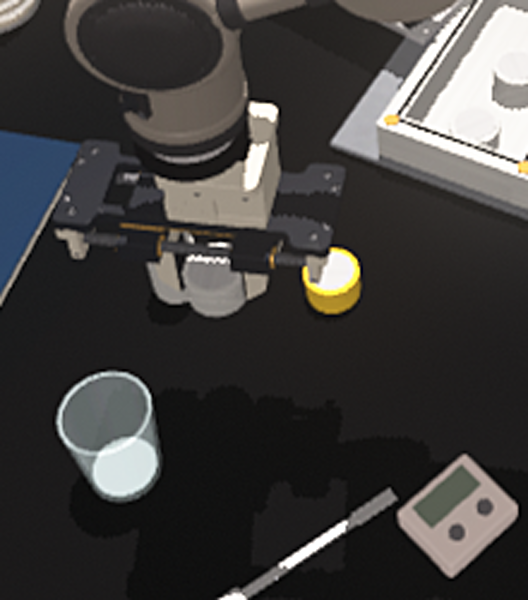

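Call:
send_rows([
  [[0.04,-0.01,-0.022,2],[0.08,-0.01,-0.044,5],[0.12,-0.01,-0.066,8],[0.16,-0.01,-0.088,11],[0.2,-0.01,-0.11,14],[0.24,-0.01,-0.132,17],[0.28,-0.01,-0.154,19],[0.32,-0.01,-0.176,19]],
])

```text
time: 23.6
tool_pos: [0.4995, -0.002, 0.1565]
tool_rot: [-1.539, 0.008, -1.595]
contact_force: [0.7, -1.0, -0.8]
opening: 0.0453
```

Call:
send_rows([
  [[0,0,0,0]],
])

```text
time: 23.7
tool_pos: [0.4977, -0.0062, 0.1546]
tool_rot: [-1.543, 0.007, -1.6]
contact_force: [-0.5, 1.0, -0.6]
opening: 0.0458
```

```bash
python3 - <<'E'
from h import *
w=Tw(TP,[[0,-.07,0]])[0]
moves([(w[0],w[1],.15,np.pi/2+TP[2]),(w[0],w[1],.052,np.pi/2+TP[2])])
E
```

```text
t 23.7 pose [ 0.4977 -0.0062  0.1546] rot [-1.543  0.007 -1.6  ] F [-0.5  1.  -0.6] open 0.0458
[0.0796, 0.0038, -0.0087, -0.3]
[0.0803, 0.1017, -0.0114, -0.3]
```

Call:
send_rows([
  [[0.03,0.002,-0.004,0],[0.06,0.003,-0.008,0],[0.08,0.004,-0.009,0],[0.08,0.004,-0.009,0],[0.08,0.004,-0.009,0]],
])

```text
time: 24.2
tool_pos: [0.486, -0.0852, 0.1486]
tool_rot: [-1.545, 0.009, -1.601]
contact_force: [0.8, -0.5, -0.6]
opening: 0.0454
```

```bash
python3 - <<'E'
from h import *
w=Tw(TP,[[0,-.07,0]])[0]
moves([(w[0],w[1],.052,np.pi/2+TP[2])])
cams(); crop("side","s21",200,80,430,350,2.2); crop("top","t21",270,90,470,300,2.8)
E
```

```text
t 24.2 pose [ 0.486  -0.0852  0.1486] rot [-1.545  0.009 -1.601] F [ 0.8 -0.5 -0.6] open 0.0454
[0.001, 0.0965, -0.0016, -0.4]
```

View pics/s21.png

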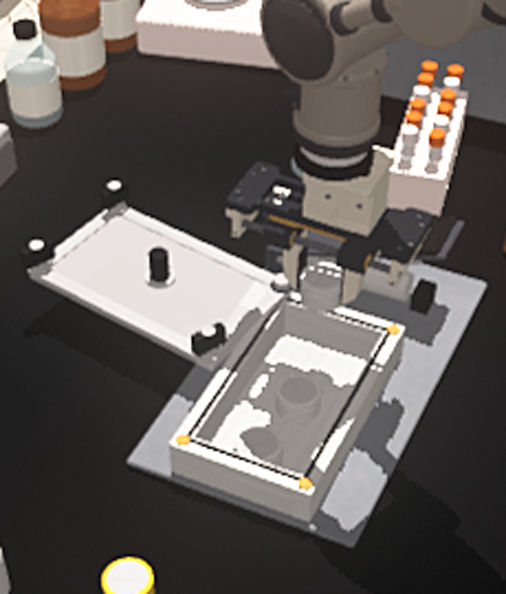

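Call:
send_rows([
  [[0.001,0.03,-0.001,0],[0.001,0.06,-0.002,0],[0.001,0.075,-0.002,0],[0.001,0.085,-0.002,0],[0.001,0.096,-0.002,0],[0.001,0.096,-0.002,0],[0.001,0.096,-0.002,0]],
])

```text
time: 25.0
tool_pos: [0.4871, -0.0848, 0.0534]
tool_rot: [-1.544, 0.008, -1.599]
contact_force: [-0.4, 0.1, 0.1]
opening: 0.0457
```

```bash
python3 - <<'E'
from h import *
w=Tw(TP,[[0,-.07,0]])[0]
moves([(w[0],w[1],.0495,np.pi/2+TP[2])])
E
```

```text
t 25.0 pose [ 0.4871 -0.0848  0.0534] rot [-1.544  0.008 -1.599] F [-0.4  0.1  0.1] open 0.0457
[0.0008, 0.0039, -0.0004, -0.3]
```

Call:
send_rows([
  [[0,0.003,0,0],[0,0.004,0,0],[0,0.004,0,0]],
])

```text
time: 25.3
tool_pos: [0.4874, -0.0848, 0.0496]
tool_rot: [-1.543, 0.008, -1.599]
contact_force: [0.2, -0.2, -0.1]
opening: 0.0458
```

Call:
send_rows([
  [[0,0,0,0],[0,0,0,0],[0,0,0,0],[0,-0.04,0,0],[0,-0.08,0,0],[0,-0.12,0,0],[0,-0.16,0,0],[0,-0.17,0,0]],
], gripper=0.62)

```text
time: 26.1
tool_pos: [0.4843, -0.0866, 0.224]
tool_rot: [-1.536, 0.006, -1.599]
contact_force: [0.5, -0.3, 0.4]
opening: 0.0567
```

Call:
send_rows([
  [[0.05,0,0,0],[0.1,0,0,0],[0.15,0,0,0],[0.2,0,0,0],[0.22,0,0,0],[0.22,0,0,0]],
])

```text
time: 26.7
tool_pos: [0.4773, -0.3094, 0.2215]
tool_rot: [-1.537, 0.006, -1.603]
contact_force: [-0.0, 0.5, 0.6]
opening: 0.0572
```

```bash
python3 - <<'E'
from h import *
moves([])
cams(); crop("side","s22",120,80,430,480,1.5); crop("top","t22",270,90,470,300,2.8)
E
```

```text
t 26.7 pose [ 0.4773 -0.3094  0.2215] rot [-1.537  0.006 -1.603] F [-0.   0.5  0.6] open 0.0572
```

View pics/s22.png

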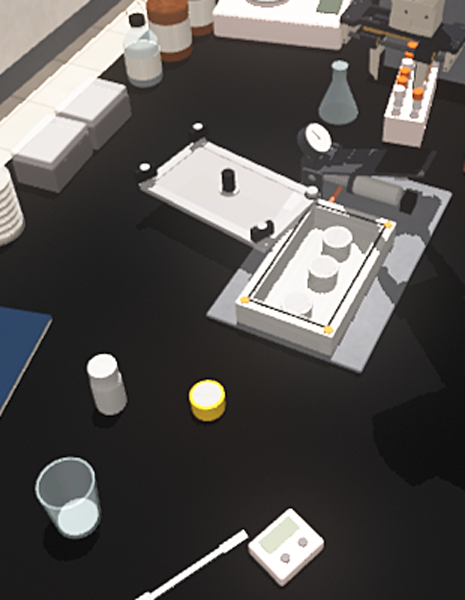

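View pics/t22.png

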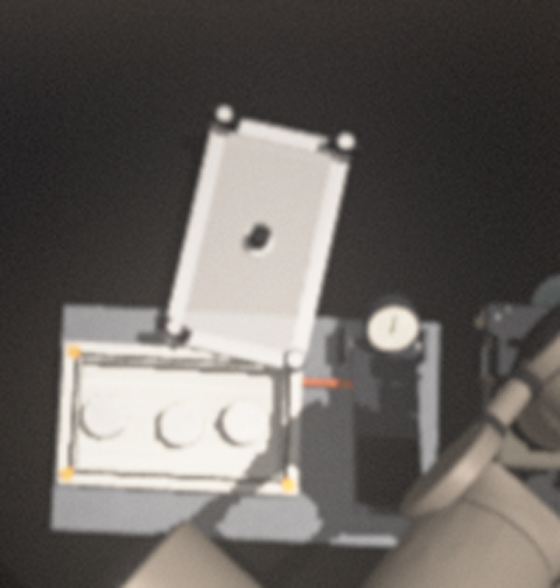

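```bash
python3 - <<'E'
from h import *
cams()
crop("side","s23",200,140,360,300,5); crop("top","t23",310,110,410,230,5)
for q in(1.6,1.7,1.75):
    P=[cov(q,(0,0,.104)),cov(q,(-.066,-.118,.102)),cov(q,(-.066,.118,.102)),cov(q,(.066,.118,.102))]
    print(q,P[0].round(4)); print(((proj("top",P)-[310,110]+.5)*5).round(0).tolist(),((proj("side",P)-[200,140]+.5)*5).round(0).tolist())
E
```

```text
1.6 [ 0.673  -0.0753  0.104 ]
[[233.0, 328.0], [106.0, 518.0], [135.0, 127.0], [357.0, 143.0]] [[358.0, 299.0], [514.0, 465.0], [71.0, 311.0], [219.0, 157.0]]
1.7 [ 0.6784 -0.0877  0.104 ]
[[254.0, 319.0], [109.0, 495.0], [177.0, 110.0], [396.0, 148.0]] [[359.0, 281.0], [488.0, 455.0], [79.0, 274.0], [246.0, 133.0]]
1.75 [ 0.6806 -0.0941  0.104 ]
[[265.0, 316.0], [111.0, 484.0], [199.0, 104.0], [416.0, 152.0]] [[361.0, 271.0], [476.0, 449.0], [84.0, 256.0], [260.0, 121.0]]
```

View pics/s23.png

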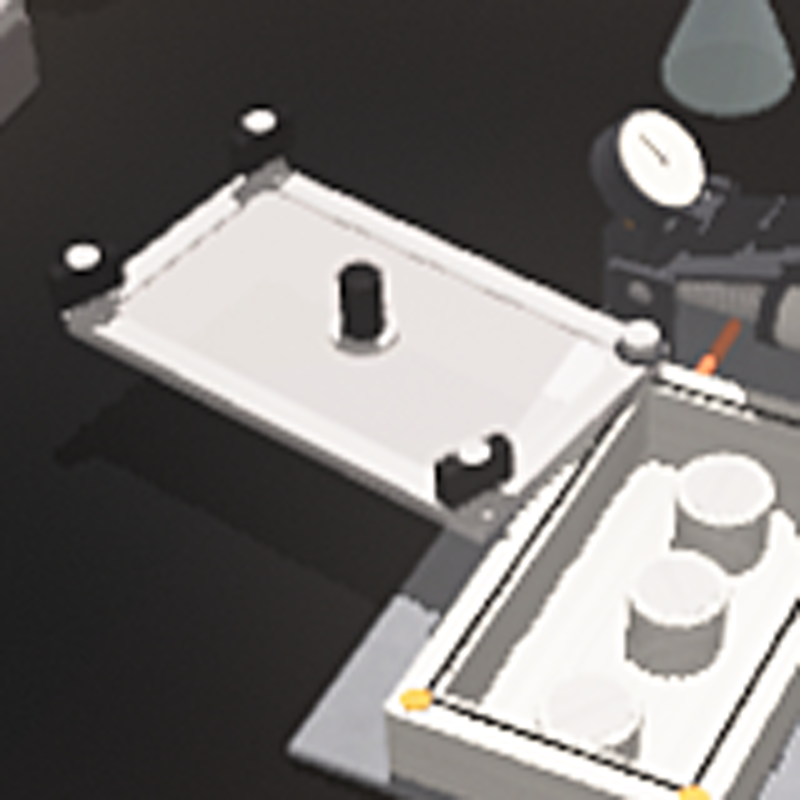

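View pics/t23.png

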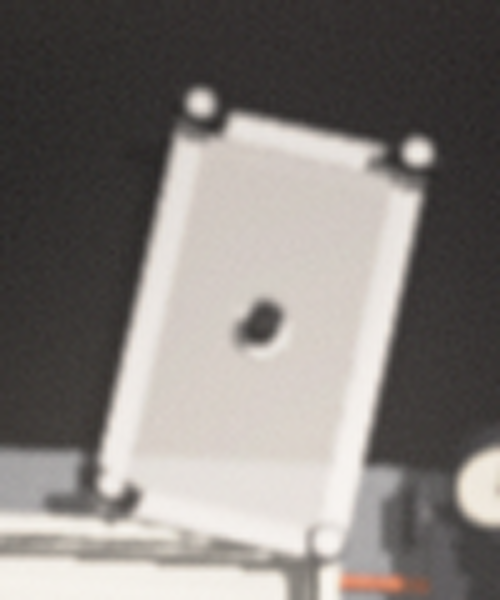

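```bash
python3 - <<'E'
from h import *
h=cov(1.75)
moves([(h[0],h[1],.20,-np.pi/2),(h[0],h[1],.101,-np.pi/2)])
E
```

```text
t 26.9 pose [ 0.4781 -0.3052  0.2225] rot [-1.536  0.007 -1.598] F [-0.1 -0.6 -0.1] open 0.0568
[-0.2163, 0.0307, 0.1958, -1.5]
[-0.2156, 0.1296, 0.1923, -1.5]
```

Call:
send_rows([
  [[-0.035,0.005,0.032,0],[-0.07,0.01,0.064,0],[-0.105,0.015,0.096,0],[-0.14,0.02,0.128,0],[-0.175,0.025,0.16,0],[-0.216,0.03,0.196,0],[-0.216,0.03,0.196,0],[-0.216,0.03,0.196,0]],
])

```text
time: 27.7
tool_pos: [0.681, -0.0914, 0.2]
tool_rot: [-1.537, 0.007, -1.593]
contact_force: [0.3, -0.4, -0.1]
opening: 0.0568
```

```bash
python3 - <<'E'
from h import *
h=cov(1.75)
moves([(h[0],h[1],.101,-np.pi/2)])
E
```

```text
t 27.7 pose [ 0.681  -0.0914  0.2   ] rot [-1.537  0.007 -1.593] F [ 0.3 -0.4 -0.1] open 0.0568
[0.0034, 0.099, -0.0037, -1.3]
```

Call:
send_rows([
  [[0.001,0.03,-0.001,0],[0.002,0.06,-0.002,0],[0.003,0.09,-0.003,0],[0.003,0.099,-0.004,0],[0.003,0.099,-0.004,0],[0.003,0.099,-0.004,0]],
])

```text
time: 28.3
tool_pos: [0.6808, -0.0943, 0.1028]
tool_rot: [-1.535, 0.006, -1.594]
contact_force: [-0.4, 0.0, 0.1]
opening: 0.057
```

Call:
send_rows([
  [[0,0,0,0],[0,0,0,0],[0,0,0,0],[0,0,0,0],[0,0,0,0],[0,0,0,0]],
], gripper=0.0, grip_force=15)

```text
time: 28.9
tool_pos: [0.6807, -0.0943, 0.1029]
tool_rot: [-1.535, 0.006, -1.594]
contact_force: [-1.4, 0.8, 2.0]
opening: 0.0215
```

```bash
python3 - <<'E'
from h import *
h=cov(1.75);p=sensors.observe()["tool_pos"];o=p[:2]-h[:2];print(o)
moves([(*(cov(q)[:2]+o),.101,None) for q in np.arange(1.65,-.1,-.1)])
E
```

```text
[ 0.000101   -0.00016724]
t 28.9 pose [ 0.6807 -0.0943  0.1029] rot [-1.535  0.006 -1.594] F [-1.4  0.8  2. ] open 0.0215
[-0.0125, 0.0018, -0.0051, -0.0]
[-0.0245, 0.0017, -0.0113, -0.0]
[-0.0358, 0.0015, -0.0187, -0.0]
[-0.0463, 0.0013, -0.0272, -0.0]
[-0.0559, 0.001, -0.0367, -0.0]
[-0.0645, 0.0007, -0.0471, -0.0]
[-0.0721, 0.0003, -0.0584, -0.0]
[-0.0784, -0.0001, -0.0703, -0.0]
[-0.0836, -0.0005, -0.0828, -0.0]
[-0.0875, -0.0009, -0.0957, -0.0]
[-0.09, -0.0014, -0.109, -0.0]
[-0.0912, -0.0019, -0.1224, -0.0]
[-0.0911, -0.0023, -0.1359, -0.0]
[-0.0896, -0.0028, -0.1494, -0.0]
[-0.0868, -0.0033, -0.1626, -0.0]
[-0.0827, -0.0038, -0.1754, -0.0]
[-0.0773, -0.0043, -0.1878, -0.0]
[-0.0707, -0.0047, -0.1996, -0.0]
```

Call:
send_rows([
  [[-0.012,0,-0.005,0],[-0.025,0,-0.011,0],[-0.036,0,-0.019,0],[-0.046,0,-0.027,0],[-0.056,0,-0.037,0],[-0.065,-0.001,-0.047,0],[-0.072,-0.001,-0.058,0],[-0.078,-0.002,-0.07,0]],
])

```text
time: 29.7
tool_pos: [0.6151, -0.0116, 0.1036]
tool_rot: [-1.528, 0.009, -1.593]
contact_force: [10.8, 9.9, -4.7]
opening: 0.0223
```

```bash
python3 - <<'E'
from h import *
moves([(*(cov(q)[:2]),.102,None) for q in np.arange(.95,-.1,-.1)])
cams(); crop("side","s24",200,80,430,350,2.2)
E
```

```text
t 29.7 pose [ 0.6151 -0.0116  0.1036] rot [-1.528  0.009 -1.593] F [10.8  9.9 -4.7] open 0.0223
[0.0025, 0.0015, -0.0029, -0.0]
[-0.0026, 0.001, -0.0154, -0.0]
[-0.0065, 0.0004, -0.0283, -0.0]
[-0.0091, -0.0001, -0.0416, -0.0]
[-0.0103, -0.0007, -0.055, -0.0]
[-0.0102, -0.0013, -0.0685, -0.0]
[-0.0088, -0.0018, -0.082, -0.0]
[-0.006, -0.0024, -0.0952, -0.0]
[-0.0019, -0.003, -0.108, -0.0]
[0.0035, -0.0036, -0.1204, -0.0]
[0.0101, -0.0042, -0.1322, -0.0]
```

View pics/s24.png

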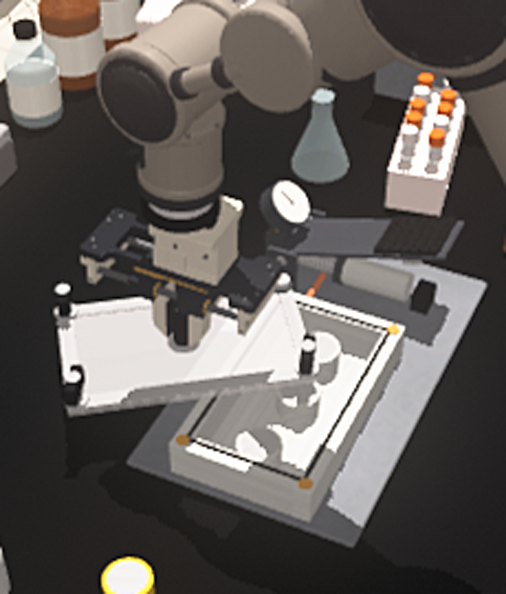

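Call:
send_rows([
  [[-0.003,0,-0.015,0],[-0.006,0,-0.028,0],[-0.009,0,-0.042,0],[-0.01,-0.001,-0.055,0],[-0.01,-0.001,-0.068,0],[-0.009,-0.002,-0.082,0],[-0.006,-0.002,-0.095,0],[-0.002,-0.003,-0.108,0]],
])

```text
time: 30.6
tool_pos: [0.5056, -0.0056, 0.1037]
tool_rot: [-1.529, 0.011, -1.591]
contact_force: [4.6, 3.2, 1.7]
opening: 0.0221
```

```bash
python3 - <<'E'
from h import *
moves([(*(cov(q)[:2]),.101,None) for q in (.15,.1,.05,0,-.05)])
E
```

```text
t 30.6 pose [ 0.5056 -0.0056  0.1037] rot [-1.529  0.011 -1.591] F [4.6 3.2 1.7] open 0.0221
[0.0018, 0.0027, 0.0014, -0.0]
[0.0043, 0.0024, -0.0049, -0.0]
[0.0071, 0.0021, -0.011, -0.0]
[0.0103, 0.0018, -0.017, -0.0]
[0.0137, 0.0016, -0.0228, -0.0]
```

Call:
send_rows([
  [[0.003,0,-0.005,0],[0.006,0,-0.011,0],[0.009,0,-0.017,0],[0.012,0,-0.021,0],[0.013,0,-0.024,0],[0.013,0,-0.024,0]],
])

```text
time: 31.2
tool_pos: [0.4882, -0.0167, 0.1042]
tool_rot: [-1.512, 0.013, -1.593]
contact_force: [22.7, 15.9, -7.9]
opening: 0.0222
```

```bash
python3 - <<'E'
from h import *
moves([(*(cov(q)[:2]),.101,None) for q in (0,-.05)])
cams(); crop("side","s25",240,150,430,350,3.2);
P=[cov(0,(-.066,-.118,.102)),cov(0,(-.066,.118,.102)),cov(0,(.066,.118,.102))]
print(((proj("side",P)-[240,150]+.5)*3.2).round(0).tolist())
P=[cov(0.06,(-.066,-.118,.102)),cov(0.06,(-.066,.118,.102)),cov(0.06,(.066,.118,.102))]
print(((proj("side",P)-[240,150]+.5)*3.2).round(0).tolist())
E
```

```text
t 31.2 pose [ 0.4882 -0.0167  0.1042] rot [-1.512  0.013 -1.593] F [22.7 15.9 -7.9] open 0.0222
[-0.0011, 0.0032, 0.0, -0.0]
[0.0023, 0.0028, -0.0058, -0.0]
[[450.0, 206.0], [321.0, 430.0], [137.0, 366.0]]
[[446.0, 212.0], [295.0, 431.0], [118.0, 359.0]]
```

View pics/s25.png

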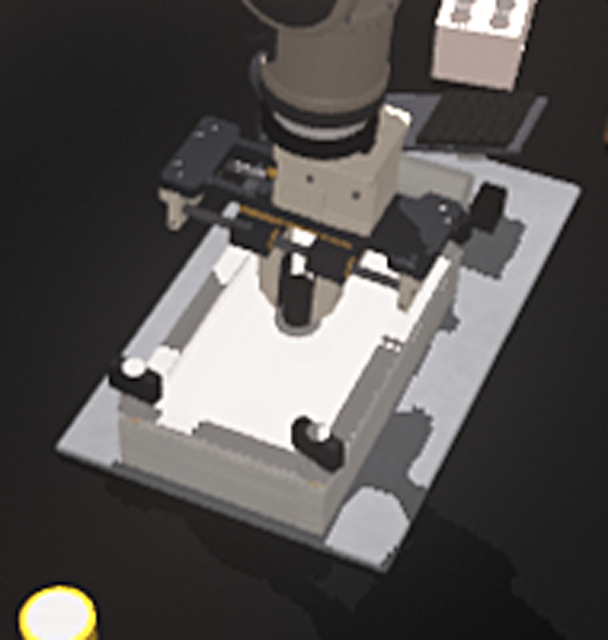

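Call:
send_rows([
  [[0,0,0,0],[0,0,0,0],[0,0,0,0],[0,-0.03,0,0],[0,-0.08,0,0],[0,-0.11,0,0],[0,-0.11,0,0],[0,-0.11,0,0]],
], gripper=0.5)

```text
time: 32.1
tool_pos: [0.4814, -0.0181, 0.214]
tool_rot: [-1.513, 0.012, -1.593]
contact_force: [-0.1, 0.7, -0.5]
opening: 0.0458
```

Call:
send_rows([
  [[0.05,0,0,0],[0.1,0,0,0],[0.15,0,0,0],[0.2,0,0,0],[0.25,0,0,0],[0.3,0,0,0],[0.32,0,0,0],[0.32,0,0,0]],
])

```text
time: 32.9
tool_pos: [0.4727, -0.3406, 0.2072]
tool_rot: [-1.516, 0.015, -1.598]
contact_force: [-0.6, -0.3, -0.3]
opening: 0.0458
```

```bash
python3 - <<'E'
from h import *
moves([])
cams(); crop("side","s26",240,150,430,350,4); crop("top","t26",280,195,400,285,6)
P=[cov(0,(-.066,-.118,.102)),cov(0,(-.066,.118,.102)),cov(0,(.066,.118,.102)),cov(0,(0,0,.104))]
print(((proj("side",P)-[240,150]+.5)*4).round(0).tolist(),((proj("top",P)-[280,195]+.5)*6).round(0).tolist())
E
```

```text
t 32.9 pose [ 0.4727 -0.3406  0.2072] rot [-1.516  0.015 -1.598] F [-0.6 -0.3 -0.3] open 0.0458
[[563.0, 257.0], [401.0, 537.0], [171.0, 458.0], [376.0, 350.0]] [[569.0, 403.0], [79.0, 380.0], [93.0, 109.0], [330.0, 255.0]]
```

View pics/s26.png

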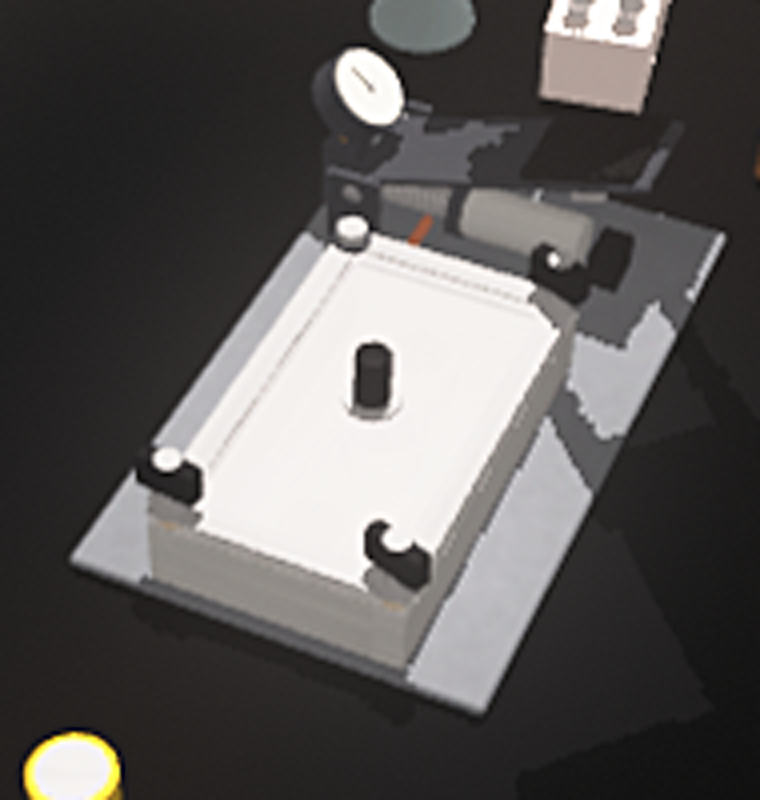

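View pics/t26.png

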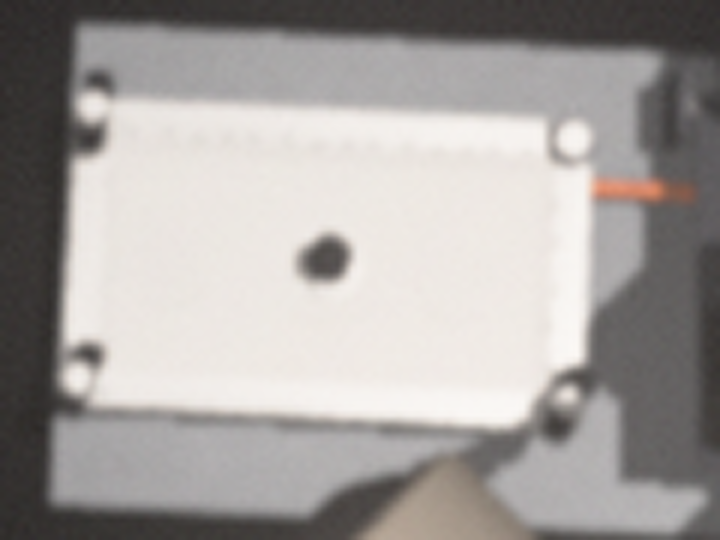

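```bash
cat >> h.py <<'E'
BL={"A":(-.066,-.118,.102),"B":(-.066,.118,.102),"C":(.066,.118,.102)}
def barov(n,b,yaw,s=10,r=16):
    c=cov(0,BL[b]);uc=proj(n,c)[0]
    x0,y0=int(uc[0])-r,int(uc[1])-r
    f=C[n]["frame"][y0:y0+2*r,x0:x0+2*r,::-1]
    f=cv2.resize(f,None,fx=s,fy=s,interpolation=cv2.INTER_CUBIC);g=f.copy()
    u=np.array([np.cos(yaw),np.sin(yaw)]);v=np.array([-u[1],u[0]])
    for z,col in((.102,(0,0,255)),(.078,(0,255,0))):
        P=[[*(c[:2]+a*.019*u+bb*.0065*v),z] for a,bb in((1,1),(1,-1),(-1,-1),(-1,1))]
        q=((proj(n,P)-[x0,y0]+.5)*s).astype(np.int32)
        cv2.polylines(g,[q],True,col,1)
    return np.hstack([f,g])
def barpic(name,yaws,bs="ABC"):
    rows=[np.hstack([cv2.resize(barov(n,b,yaws[b]),(396,198)) for n in("top","side")]) for b in bs]
    cv2.imwrite("pics/"+name+".png",np.vstack(rows))
E
python3 - <<'E'
from h import *
cams(); barpic("b1",{"A":-.49,"B":-.35,"C":-.13})
E
```

```text
(no output)
```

View pics/b1.png

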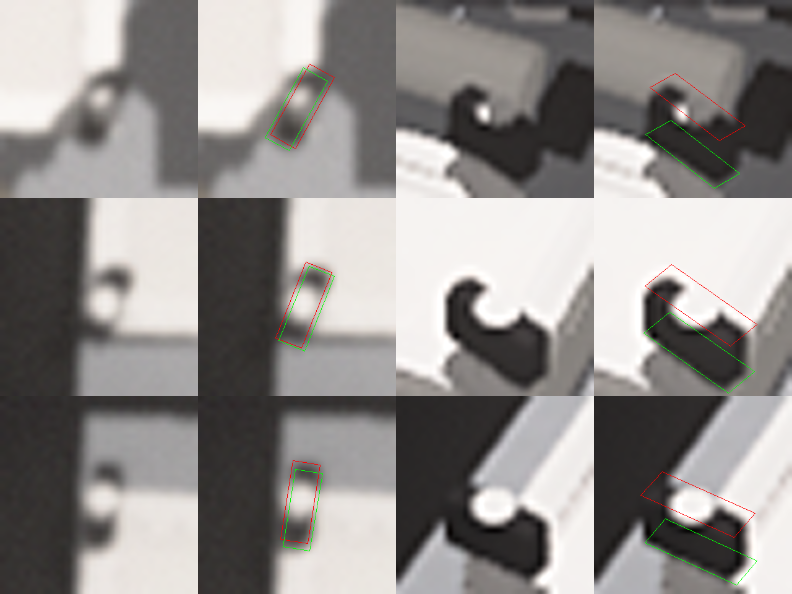

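```bash
python3 - <<'E'
from h import *
b=cov(0,BL["A"]);print(b)
moves([(*b[:2],.19,-.49),(*b[:2],.099,-.49)])
E
```

```text
[ 0.41975712 -0.13192344  0.102     ]
t 33.1 pose [ 0.4739 -0.3365  0.2091] rot [-1.514  0.014 -1.593] F [0.1 0.5 0.4] open 0.0458
[-0.2031, 0.0186, -0.0597, -63.2]
[-0.2018, 0.1095, -0.0649, -63.2]
```

Call:
send_rows([
  [[-0.03,0.002,-0.009,-8],[-0.06,0.005,-0.018,-16],[-0.09,0.008,-0.027,-24],[-0.12,0.011,-0.036,-32],[-0.15,0.014,-0.045,-40],[-0.18,0.017,-0.054,-48],[-0.203,0.018,-0.06,-56],[-0.203,0.018,-0.06,-63]],
], gripper=0.38)

```text
time: 33.9
tool_pos: [0.4179, -0.1279, 0.1905]
tool_rot: [-1.532, -0.042, -0.484]
contact_force: [0.6, 0.2, -0.3]
opening: 0.0345
```

Call:
send_rows([
  [[0,0,0,0],[0,0,0,0]],
])

```text
time: 34.1
tool_pos: [0.4176, -0.1268, 0.1906]
tool_rot: [-1.532, -0.042, -0.486]
contact_force: [-0.4, 0.7, 0.4]
opening: 0.0348
```

```bash
python3 - <<'E'
from h import *
b=cov(0,BL["A"])
print(sensors.observe()["qpos"].round(2))
moves([(*b[:2],.15,-.49),(*b[:2],.099,-.49)])
E
```

```text
[-0.5   0.22  1.88  0.05  1.   -1.61]
t 34.1 pose [ 0.4176 -0.1268  0.1906] rot [-1.532 -0.042 -0.486] F [-0.4  0.7  0.4] open 0.0348
[0.0026, 0.0406, -0.0051, 0.2]
[0.0004, 0.0915, -0.0071, 0.2]
```

Call:
send_rows([
  [[0.001,0.03,-0.005,0],[0.001,0.055,-0.006,0],[0.001,0.055,-0.006,0],[0.001,0.055,-0.006,0]],
])

```text
time: 34.5
tool_pos: [0.4188, -0.1318, 0.1357]
tool_rot: [-1.532, -0.041, -0.487]
contact_force: [-0.3, -0.9, 0.5]
opening: 0.0349
```

```bash
python3 - <<'E'
from h import *
b=cov(0,BL["A"])
moves([(*b[:2],.099,-.49)])
cams(); crop("side","s27",300,140,440,280,4.5)
E
```

```text
t 34.5 pose [ 0.4188 -0.1318  0.1357] rot [-1.532 -0.041 -0.487] F [-0.3 -0.9  0.5] open 0.0349
[-0.0006, 0.0367, -0.0011, 0.1]
```

View pics/s27.png

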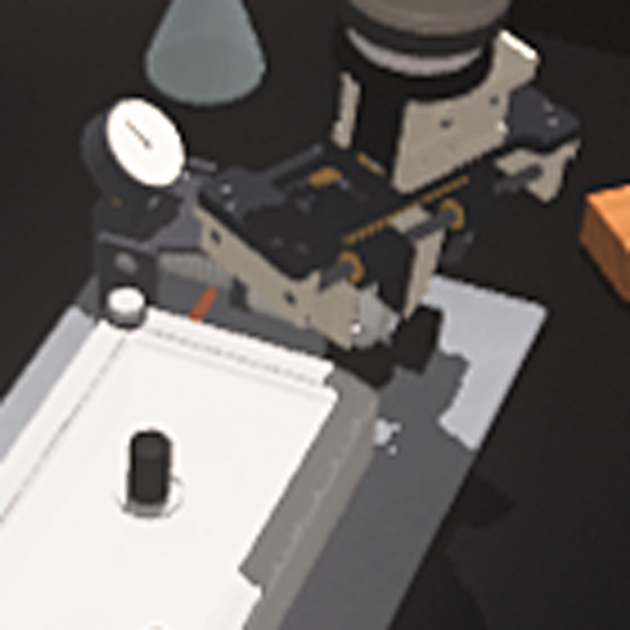

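Call:
send_rows([
  [[0,0.015,-0.001,0],[0,0.03,-0.001,0],[0,0.034,-0.001,0],[0,0.034,-0.001,0]],
])

```text
time: 35.0
tool_pos: [0.4211, -0.1326, 0.103]
tool_rot: [-1.532, -0.044, -0.487]
contact_force: [-0.6, -0.7, -0.4]
opening: 0.035
```

Call:
send_rows([
  [[0,0,0,0],[0,0,0,0],[0,0,0,0],[0,0,0,0],[0,0,0,0]],
], gripper=0.0, grip_force=25)

```text
time: 35.5
tool_pos: [0.4226, -0.1323, 0.1039]
tool_rot: [-1.53, -0.047, -0.487]
contact_force: [6.1, 5.7, 1.1]
opening: 0.0129
```

```bash
python3 - <<'E'
from h import *
b=cov(0,BL["A"])
moves([(*b[:2],.102,-1.82)]);print(sensors.observe()["torque"].round(2))
cams(); crop("side","s28",300,140,440,280,4.5)
E
```

```text
t 35.5 pose [ 0.4226 -0.1323  0.1039] rot [-1.53  -0.047 -0.487] F [6.1 5.7 1.1] open 0.0129
[-0.0028, 0.0017, -0.0011, 76.3]
[ 0.68 -0.87  0.02]
```

View pics/s28.png

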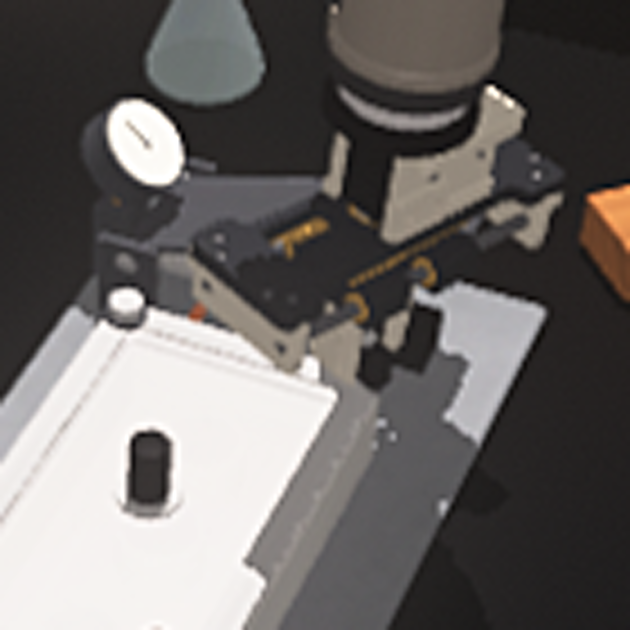

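Call:
send_rows([
  [[0,0,0,8],[0,0,-0.001,16],[0,0,-0.001,24],[-0.001,0,-0.002,32],[-0.001,0,-0.002,40],[-0.001,0,-0.003,48],[-0.001,0,-0.003,56],[-0.001,0,-0.003,64]],
])

```text
time: 36.4
tool_pos: [0.4191, -0.1343, 0.1038]
tool_rot: [-1.513, 0.016, -1.607]
contact_force: [-6.5, 0.1, 5.5]
opening: 0.0137
```

```bash
python3 - <<'E'
from h import *
b=cov(0,BL["A"])
moves([(*b[:2],.102,-1.82)]);print(sensors.observe()["torque"].round(2))
E
```

```text
t 36.4 pose [ 0.4191 -0.1343  0.1038] rot [-1.513  0.016 -1.607] F [-6.5  0.1  5.5] open 0.0137
[-0.0024, 0.0019, 0.0004, 12.2]
[-0.5   1.42  0.08]
```

Call:
send_rows([
  [[0,0,0,4],[0,0,0,8],[0,0,0,12],[0,0,0,12]],
])

```text
time: 36.8
tool_pos: [0.4184, -0.1339, 0.1038]
tool_rot: [-1.52, 0.028, -1.816]
contact_force: [-2.8, 1.1, 2.4]
opening: 0.0135
```

```bash
python3 - <<'E'
from h import *
moves([]);print(sensors.observe()["torque"].round(2))
E
```

```text
t 36.8 pose [ 0.4184 -0.1339  0.1038] rot [-1.52   0.028 -1.816] F [-2.8  1.1  2.4] open 0.0135
[-0.1   0.75  0.39]
```

Call:
send_rows([
  [[0,0,0,3],[0,0,0,6],[0,0,0,6]],
])

```text
time: 37.1
tool_pos: [0.4183, -0.1334, 0.1039]
tool_rot: [-1.523, 0.033, -1.918]
contact_force: [0.8, 2.7, -0.4]
opening: 0.0146
```

```bash
python3 - <<'E'
from h import *
moves([]);print(sensors.observe()["torque"].round(2))
E
```

```text
t 37.1 pose [ 0.4183 -0.1334  0.1039] rot [-1.523  0.033 -1.918] F [ 0.8  2.7 -0.4] open 0.0146
[0.37 0.2  0.7 ]
```

Call:
send_rows([
  [[0,0,0,-4],[0,0,0,-4]],
])

```text
time: 37.3
tool_pos: [0.4183, -0.1333, 0.1039]
tool_rot: [-1.521, 0.03, -1.846]
contact_force: [1.1, 2.6, -0.4]
opening: 0.014
```

Call:
send_rows([
  [[0,0,0,0],[0,0,0,0],[0,0,0,0],[0,-0.03,0,0],[0,-0.07,0,0],[0,-0.09,0,0],[0,-0.09,0,0]],
], gripper=0.38)

```text
time: 38.0
tool_pos: [0.4147, -0.1357, 0.1966]
tool_rot: [-1.515, 0.028, -1.846]
contact_force: [0.4, 1.1, -1.6]
opening: 0.0348
```

```bash
python3 - <<'E'
from h import *
b=cov(0,BL["B"]);print(b)
moves([(*b[:2],.19,-.35)])
cams(); barpic("b2",{"A":-1.773,"B":-.35,"C":-.13})
E
```

```text
[0.42527902 0.10401195 0.102     ]
t 38.0 pose [ 0.4147 -0.1357  0.1966] rot [-1.515  0.028 -1.846] F [ 0.4  1.1 -1.6] open 0.0348
[-0.2332, 0.0101, -0.0556, -85.7]
```

View pics/b2.png

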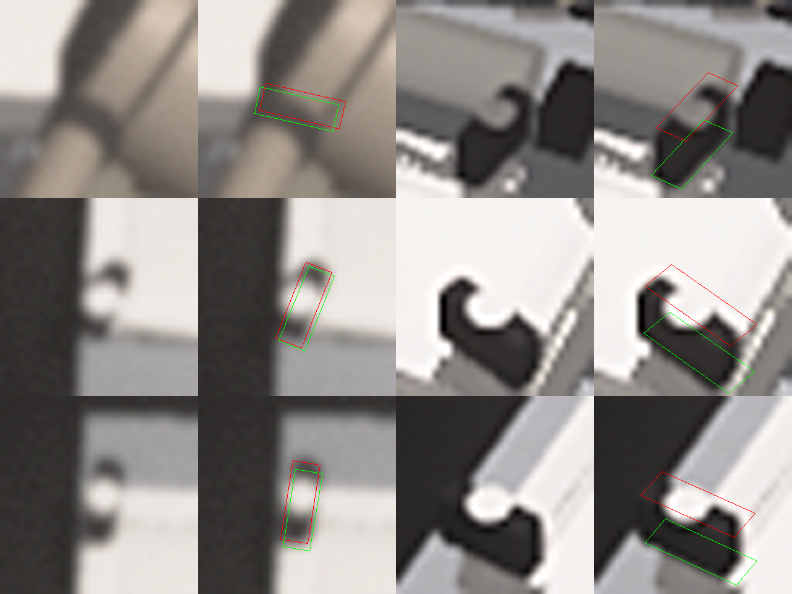

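Call:
send_rows([
  [[-0.03,0.001,-0.007,-8],[-0.06,0.002,-0.014,-16],[-0.09,0.004,-0.021,-24],[-0.12,0.005,-0.028,-32],[-0.15,0.006,-0.035,-40],[-0.18,0.008,-0.042,-48],[-0.21,0.009,-0.049,-56],[-0.233,0.01,-0.055,-64]],
])

```text
time: 38.9
tool_pos: [0.4234, 0.1061, 0.1863]
tool_rot: [-1.524, -0.03, -0.724]
contact_force: [-0.3, -0.7, 0.3]
opening: 0.0345
```

Call:
send_rows([
  [[0,0,0,-7],[0,0,0,-14],[0,0,0,-21],[0,0,0,-21]],
])

```text
time: 39.3
tool_pos: [0.4226, 0.1062, 0.1848]
tool_rot: [-1.539, -0.042, -0.356]
contact_force: [-0.2, -0.3, 0.2]
opening: 0.0351
```

```bash
python3 - <<'E'
from h import *
b=cov(0.008,BL["B"]);print(b)
moves([(*b[:2],.14,-.35)])
cams(); crop("top","t30",280,195,400,285,6)
E
```

```text
[0.42719523 0.10501583 0.102     ]
t 39.3 pose [0.4226 0.1062 0.1848] rot [-1.539 -0.042 -0.356] F [-0.2 -0.3  0.2] open 0.0351
[0.0028, 0.0449, -0.0009, -0.4]
```

View pics/t30.png

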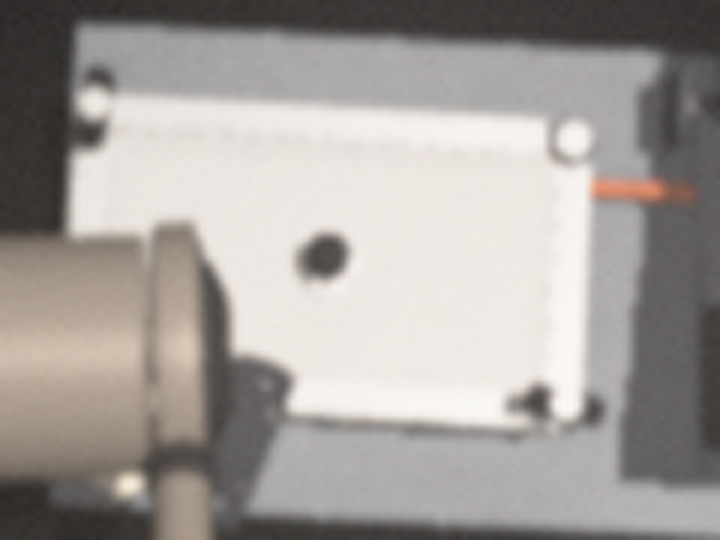

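Call:
send_rows([
  [[0.002,0.03,-0.001,0],[0.002,0.055,-0.002,0],[0.001,0.075,-0.003,0],[0.001,0.083,-0.003,0],[0.001,0.083,-0.003,0]],
])

```text
time: 39.9
tool_pos: [0.4265, 0.104, 0.1014]
tool_rot: [-1.54, -0.04, -0.363]
contact_force: [-0.1, -0.3, 1.2]
opening: 0.0349
```

```bash
python3 - <<'E'
from h import *
b=cov(0.008,BL["B"]);print(b)
moves([(*b[:2],.102,-.35)])
cams(); crop("side","s31",250,200,400,340,4.2)
E
```

```text
[0.42719523 0.10501583 0.102     ]
t 39.9 pose [0.4265 0.104  0.1014] rot [-1.54  -0.04  -0.363] F [-0.1 -0.3  1.2] open 0.0349
[0.0003, -0.0005, 0.0012, -0.7]
```

View pics/s31.png

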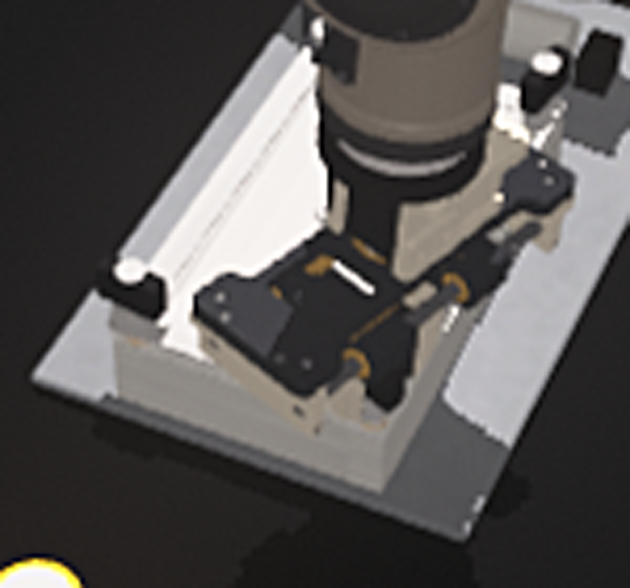

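Call:
send_rows([
  [[0,0,0,0],[0,0,0,0],[0,0,0,0],[0,0,0,0],[0,0,0,0]],
], gripper=0.0)

```text
time: 40.5
tool_pos: [0.4278, 0.1047, 0.1034]
tool_rot: [-1.537, -0.044, -0.362]
contact_force: [-0.8, 4.7, 3.5]
opening: 0.0129
```

Call:
send_rows([
  [[0,0,0,8],[0,0,0,16],[0,0,0,24],[0,0,0,32],[0,0,0,40],[0,0,0,48],[0,0,0,56],[0,0,0,64]],
])

```text
time: 41.3
tool_pos: [0.4275, 0.1044, 0.1035]
tool_rot: [-1.517, 0.01, -1.483]
contact_force: [-0.7, -1.3, -0.3]
opening: 0.0133
```

```bash
python3 - <<'E'
from h import *
b=cov(0.0,BL["B"])
moves([(*b[:2],.102,-1.82)]);print(sensors.observe()["torque"].round(2))
E
```

```text
t 41.3 pose [0.4275 0.1044 0.1035] rot [-1.517  0.01  -1.483] F [-0.7 -1.3 -0.3] open 0.0133
[0.0002, 0.0013, -0.0023, 19.3]
[-0.62  0.37  0.04]
```

Call:
send_rows([
  [[0,0,-0.001,7],[0,0,-0.002,14],[0,0,-0.003,20],[0,0,-0.004,24],[0,0,-0.004,24]],
])

```text
time: 41.8
tool_pos: [0.4252, 0.1041, 0.1037]
tool_rot: [-1.522, 0.033, -1.902]
contact_force: [6.0, 2.7, -4.5]
opening: 0.0141
```

```bash
python3 - <<'E'
from h import *
moves([]);print(sensors.observe()["torque"].round(2))
E
```

```text
t 41.8 pose [0.4252 0.1041 0.1037] rot [-1.522  0.033 -1.902] F [ 6.   2.7 -4.5] open 0.0141
[ 0.15 -0.64  0.62]
```

Call:
send_rows([
  [[0,0,0,-4],[0,0,0,-4]],
])

```text
time: 42.0
tool_pos: [0.4253, 0.1042, 0.1037]
tool_rot: [-1.52, 0.029, -1.831]
contact_force: [2.7, 1.1, -4.1]
opening: 0.0131
```

Call:
send_rows([
  [[0,0,0,0],[0,0,0,0],[0,0,0,0],[0,-0.03,0,0],[0,-0.07,0,0],[0,-0.09,0,0],[0,-0.09,0,0]],
], gripper=0.38)

```text
time: 42.7
tool_pos: [0.4216, 0.1029, 0.1964]
tool_rot: [-1.514, 0.031, -1.832]
contact_force: [0.6, -0.4, -0.7]
opening: 0.0349
```

```bash
python3 - <<'E'
from h import *
b=cov(0,BL["C"]);print(b)
moves([(*b[:2],.18,-.13)])
cams(); barpic("b3",{"A":-1.773,"B":-1.773,"C":-.13})
E
```

```text
[0.55724288 0.10092344 0.102     ]
t 42.7 pose [0.4216 0.1029 0.1964] rot [-1.514  0.031 -1.832] F [ 0.6 -0.4 -0.7] open 0.0349
[-0.0325, 0.0249, 0.1303, 82.5]
```

View pics/b3.png

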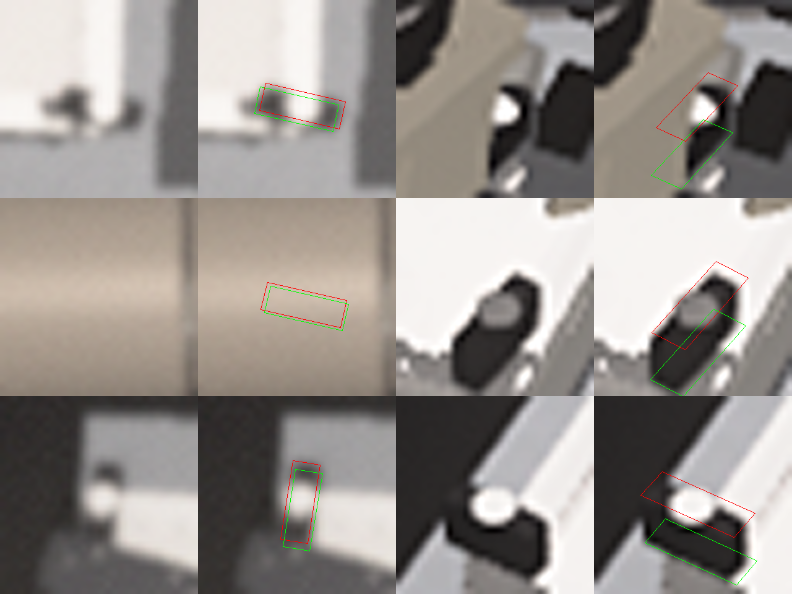

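Call:
send_rows([
  [[-0.005,0.003,0.02,-8],[-0.01,0.006,0.04,-16],[-0.014,0.01,0.06,-24],[-0.018,0.014,0.08,-32],[-0.022,0.018,0.1,-40],[-0.027,0.022,0.12,-48],[-0.032,0.025,0.13,-56],[-0.032,0.025,0.13,-64]],
])

```text
time: 43.6
tool_pos: [0.5554, 0.1003, 0.1734]
tool_rot: [-1.524, -0.031, -0.711]
contact_force: [-0.4, -0.6, 0.3]
opening: 0.0349
```

Call:
send_rows([
  [[0,0,0,-8],[0,0,0,-16],[0,0,0,-24],[0,0,0,-32],[0,0,0,-33],[0,0,0,-33]],
])

```text
time: 44.2
tool_pos: [0.5549, 0.1003, 0.1721]
tool_rot: [-1.549, -0.049, -0.138]
contact_force: [-0.5, -0.1, -0.6]
opening: 0.0347
```

```bash
python3 - <<'E'
from h import *
b=cov(0,BL["C"]);print(sensors.observe()["qpos"].round(2))
moves([(*b[:2],.14,-.13),(*b[:2],.101,-.13)])
E
```

```text
[ 0.04  0.46  1.58  0.01  1.05 -1.4 ]
t 44.2 pose [0.5549 0.1003 0.1721] rot [-1.549 -0.049 -0.138] F [-0.5 -0.1 -0.6] open 0.0347
[0.0007, 0.0322, 0.0003, -0.5]
[-0.0012, 0.0711, -0.0006, -0.5]
```

Call:
send_rows([
  [[0,0.03,0,0],[-0.001,0.055,-0.001,0],[-0.001,0.07,-0.001,0],[-0.001,0.07,-0.001,0]],
])

```text
time: 44.6
tool_pos: [0.5557, 0.1004, 0.0995]
tool_rot: [-1.55, -0.044, -0.141]
contact_force: [0.6, 0.2, 0.5]
opening: 0.0351
```

```bash
python3 - <<'E'
from h import *
b=cov(0,BL["C"])
moves([(*b[:2],.102,-.13)])
cams(); crop("side","s32",220,180,400,340,3.6)
E
```

```text
t 44.6 pose [0.5557 0.1004 0.0995] rot [-1.55  -0.044 -0.141] F [0.6 0.2 0.5] open 0.0351
[0.0016, -0.0025, 0.0008, -0.6]
```

View pics/s32.png

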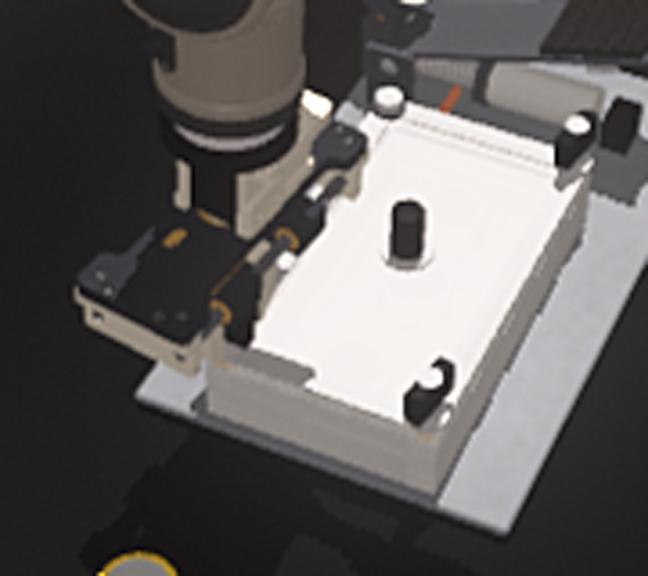

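Call:
send_rows([
  [[0,0,0,0],[0,0,0,0],[0,0,0,0],[0,0,0,0],[0,0,0,0]],
], gripper=0.0)

```text
time: 45.2
tool_pos: [0.558, 0.1018, 0.1031]
tool_rot: [-1.547, -0.051, -0.14]
contact_force: [0.7, 6.1, 2.4]
opening: 0.0129
```

Call:
send_rows([
  [[0,0,0,8],[0,0,0,16],[0,0,0,24],[0,0,0,32],[0,0,0,40],[0,0,0,48],[0,0,0,56],[0,0,0,64]],
])

```text
time: 46.0
tool_pos: [0.5578, 0.1017, 0.1031]
tool_rot: [-1.516, -0.001, -1.262]
contact_force: [0.6, -0.8, -0.9]
opening: 0.0135
```

```bash
python3 - <<'E'
from h import *
b=cov(0.0,BL["C"])
moves([(*b[:2],.102,-1.82)]);print(sensors.observe()["torque"].round(2))
E
```

```text
t 46.0 pose [0.5578 0.1017 0.1031] rot [-1.516e+00 -1.000e-03 -1.262e+00] F [ 0.6 -0.8 -0.9] open 0.0135
[0.0006, 0.0011, -0.0008, 32.0]
[-0.4   0.26  0.01]
```

Call:
send_rows([
  [[0,0,0,8],[0,0,-0.001,16],[0,0,-0.001,24],[0,0,-0.002,32],[0,0,-0.002,36],[0,0,-0.002,36]],
])

```text
time: 46.6
tool_pos: [0.5575, 0.102, 0.1034]
tool_rot: [-1.522, 0.034, -1.89]
contact_force: [8.2, 5.0, -6.4]
opening: 0.0142
```

```bash
python3 - <<'E'
from h import *
moves([]);print(sensors.observe()["torque"].round(2))
E
```

```text
t 46.6 pose [0.5575 0.102  0.1034] rot [-1.522  0.034 -1.89 ] F [ 8.2  5.  -6.4] open 0.0142
[ 0.73 -0.76  0.7 ]
```

Call:
send_rows([
  [[0,0,0,-4],[0,0,0,-4]],
])

```text
time: 46.8
tool_pos: [0.5576, 0.1023, 0.1034]
tool_rot: [-1.52, 0.031, -1.819]
contact_force: [3.3, 1.8, -4.6]
opening: 0.0136
```

Call:
send_rows([
  [[0,0,0,0],[0,0,0,0],[0,0,0,0],[0,-0.03,0,0],[0,-0.07,0,0],[0,-0.11,0,0],[0,-0.11,0,0]],
], gripper=0.38)

```text
time: 47.5
tool_pos: [0.5538, 0.1004, 0.2193]
tool_rot: [-1.509, 0.034, -1.82]
contact_force: [-0.9, 0.3, 0.6]
opening: 0.035
```

```bash
python3 - <<'E'
from h import *
t=Tw(TP,[[-.05,-.215,.111]])[0];print(t)
moves([(*t[:2],.19,None)])
cams(); barpic("b4",{"A":-1.773,"B":-1.773,"C":-1.773})
E
```

```text
[ 0.43348315 -0.22927125  0.111     ]
t 47.5 pose [0.5538 0.1004 0.2193] rot [-1.509  0.034 -1.82 ] F [-0.9  0.3  0.6] open 0.035
[0.35, 0.0151, -0.0364, -0.0]
```

View pics/b4.png

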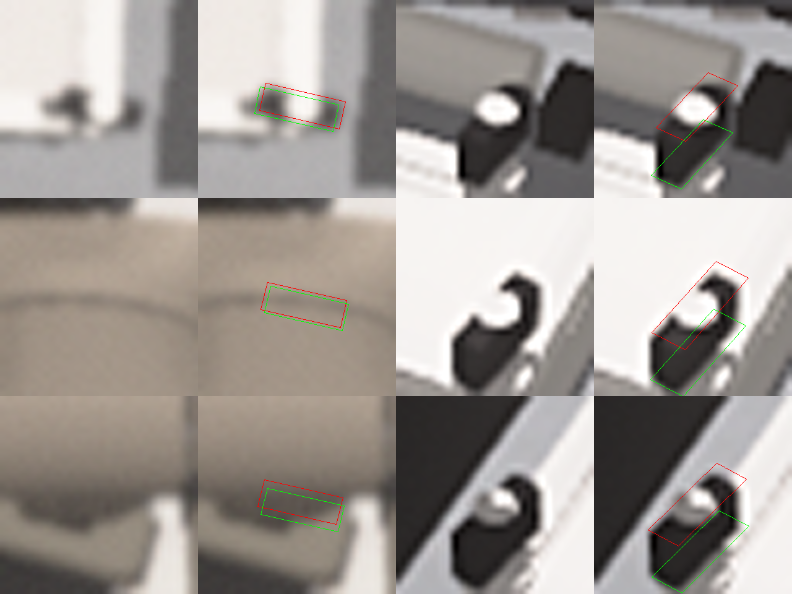

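Call:
send_rows([
  [[0.045,0,-0.005,0],[0.09,0,-0.01,0],[0.135,0,-0.014,0],[0.18,0,-0.018,0],[0.225,0.005,-0.023,0],[0.27,0.01,-0.028,0],[0.315,0.014,-0.033,0],[0.35,0.015,-0.036,0]],
], gripper=0.0)

```text
time: 48.4
tool_pos: [0.4293, -0.231, 0.1843]
tool_rot: [-1.521, 0.033, -1.822]
contact_force: [0.7, 0.6, 0.3]
opening: 0.0002
```

Call:
send_rows([
  [[0,0,0,0]],
])

```text
time: 48.5
tool_pos: [0.4275, -0.234, 0.1826]
tool_rot: [-1.523, 0.033, -1.826]
contact_force: [0.4, -0.1, -0.9]
opening: 0.0005
```

```bash
python3 - <<'E'
from h import *
t=Tw(TP,[[-.05,-.215,.111]])[0]
o=sensors.observe();R=Rn.from_euler("xyz",o["tool_rot"]).as_matrix();print("tip",o["tool_pos"]+.025*R[:,1])
off=-.025*R[:,1]
t2=Tw(TP,[[-.06,-.215,.067]])[0]
moves([t+off+[0,0,.01],t2+off])
cams(); barpic("b5",{"A":-1.773,"B":-1.773,"C":-1.773}); crop("side","s33",250,100,450,340,2.5)
E
```

```text
tip [ 0.42889926 -0.23354626  0.15767554]
t 48.5 pose [ 0.4275 -0.234   0.1826] rot [-1.523  0.033 -1.826] F [ 0.4 -0.1 -0.9] open 0.0005
[-0.0041, 0.0369, 0.0016, -0.0]
[0.0, 0.0903, -0.0107, -0.0]
```

View pics/b5.png

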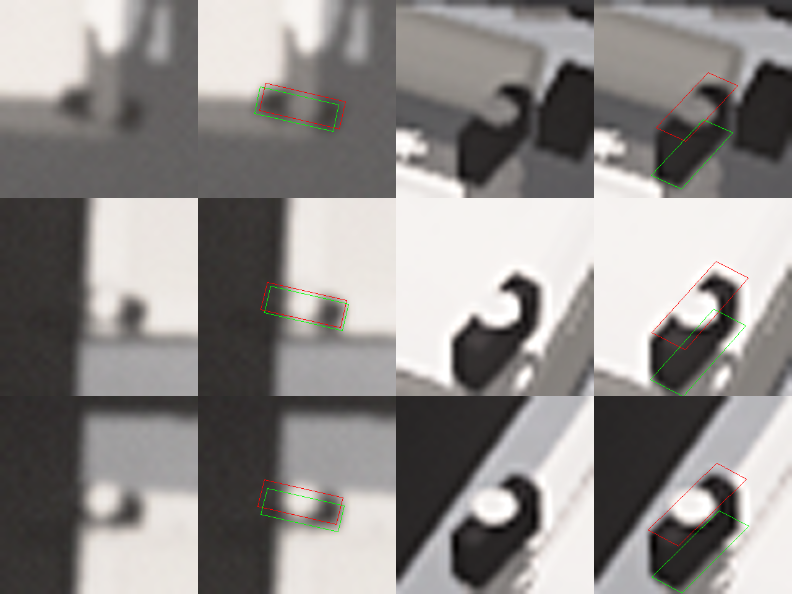

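View pics/s33.png

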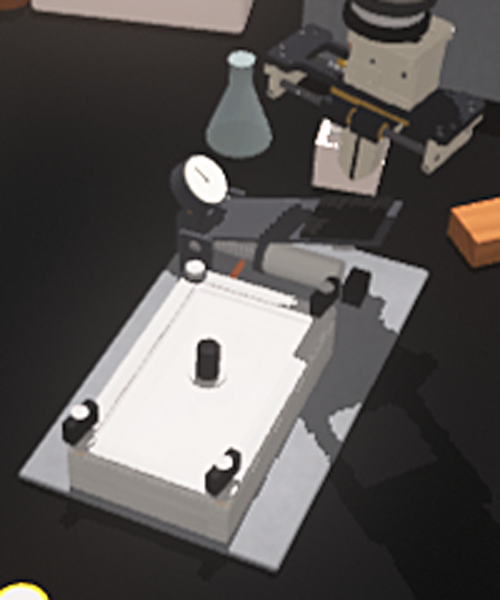

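Call:
send_rows([
  [[-0.003,0.02,0.001,0],[-0.003,0.04,0,0],[-0.002,0.053,-0.002,0],[-0.002,0.066,-0.005,0],[-0.001,0.079,-0.008,0],[0,0.09,-0.01,0],[0,0.096,-0.01,0],[0,0.098,-0.01,0]],
])

```text
time: 49.4
tool_pos: [0.4238, -0.2251, 0.0896]
tool_rot: [-1.523, 0.034, -1.821]
contact_force: [-26.1, 9.7, 82.4]
opening: 0.0003
```

```bash
python3 - <<'E'
from h import *
moves([]); o=sensors.observe();R=Rn.from_euler("xyz",o["tool_rot"]).as_matrix();print("tip",o["tool_pos"]+.025*R[:,1])
cams(); crop("side","s34",250,100,450,300,3)
E
```

```text
t 49.4 pose [ 0.4238 -0.2251  0.0896] rot [-1.523  0.034 -1.821] F [-26.1   9.7  82.4] open 0.0003
tip [ 0.42518925 -0.22454976  0.06467267]
```

View pics/s34.png

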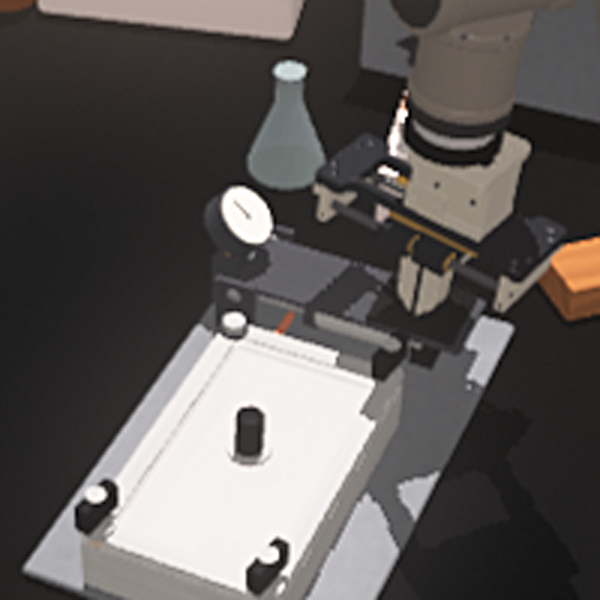

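Call:
send_rows([
  [[0,0.002,0,0],[0,0.002,0,0],[0,0.002,0,0],[0,0.002,0,0]],
])

```text
time: 49.9
tool_pos: [0.424, -0.2247, 0.0912]
tool_rot: [-1.521, 0.031, -1.818]
contact_force: [-13.5, -1.6, 38.0]
opening: 0.0004
```

```bash
python3 - <<'E'
from h import *
moves([]); o=sensors.observe();R=Rn.from_euler("xyz",o["tool_rot"]).as_matrix();print("tip",o["tool_pos"]+.025*R[:,1])
E
```

```text
t 49.9 pose [ 0.424  -0.2247  0.0912] rot [-1.521  0.031 -1.818] F [-13.5  -1.6  38. ] open 0.0004
tip [ 0.42542276 -0.22427594  0.06624423]
```

Call:
send_rows([
  [[0,0.002,0,0],[0,0.002,0,0],[0,0.002,0,0],[0,0.002,0,0],[0,0.002,0,0],[0,0.002,0,0],[0,0.002,0,0],[0,0.002,0,0]],
])

```text
time: 50.7
tool_pos: [0.424, -0.2246, 0.0915]
tool_rot: [-1.52, 0.028, -1.815]
contact_force: [-13.2, -3.3, 28.4]
opening: 0.0002
```

Call:
send_rows([
  [[0,0.002,0,0],[0,0.002,0,0],[0,0.002,0,0],[0,0.002,0,0],[0,0.002,0,0],[0,0.002,0,0],[0,0.002,0,0],[0,0.002,0,0]],
])

```text
time: 51.5
tool_pos: [0.424, -0.2245, 0.0916]
tool_rot: [-1.519, 0.025, -1.812]
contact_force: [-12.3, -3.4, 25.4]
opening: 0.0005
```

```bash
python3 - <<'E'
from h import *
moves([]); cams(); crop("side","s35",250,100,450,300,3)
E
```

```text
t 51.5 pose [ 0.424  -0.2245  0.0916] rot [-1.519  0.025 -1.812] F [-12.3  -3.4  25.4] open 0.0005
```

View pics/s35.png

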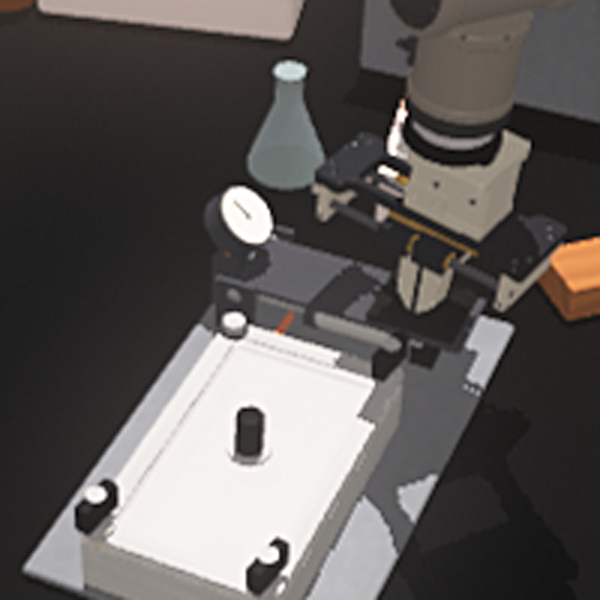

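Held over two seconds on the stop (25–38 N against 10 N). Now release, rise, move clear.

Call:
send_rows([
  [[0,-0.015,0,0],[0,-0.03,0,0],[0,-0.05,0,0],[0,-0.08,0,0],[0,-0.12,0,0],[0,-0.13,0,0],[0,-0.13,0,0]],
])

```text
time: 52.3
tool_pos: [0.4177, -0.2252, 0.2226]
tool_rot: [-1.517, 0.024, -1.811]
contact_force: [-0.7, -0.5, 0.5]
opening: 0.0006
```

Call:
send_rows([
  [[0.04,0,-0.02,0],[0.08,0,-0.03,0],[0.12,0,-0.04,0],[0.15,0,-0.04,0],[0.15,0,-0.04,0],[0.15,0,-0.04,0],[0.15,0,-0.04,0]],
])

```text
time: 53.0
tool_pos: [0.3435, -0.3597, 0.2157]
tool_rot: [-1.518, 0.026, -1.81]
contact_force: [-0.7, -0.2, -0.2]
opening: 0.0007
```

```bash
python3 - <<'E'
from h import *
moves([]); print(sensors.observe()["qvel"].round(3)); cams(); cv2.imwrite("pics/s36.png",C["side"]["frame"][:,:,::-1]); cv2.imwrite("pics/t36.png",C["top"]["frame"][:,:,::-1])
barpic("b6",{"A":-1.773,"B":-1.773,"C":-1.773})
for n in C:print(n,proj(n,Tw(TP,[[-.05,-.215,.111],[-.06,-.215,.067]])).round(1).tolist())
E
```

```text
t 53.0 pose [ 0.3435 -0.3597  0.2157] rot [-1.518  0.026 -1.81 ] F [-0.7 -0.2 -0.2] open 0.0007
[ 0.008 -0.013 -0.007 -0.003  0.001 -0.004]
top [[408.8, 257.5], [405.8, 261.9]]
side [[388.3, 184.7], [390.6, 199.8]]
```

View pics/s36.png

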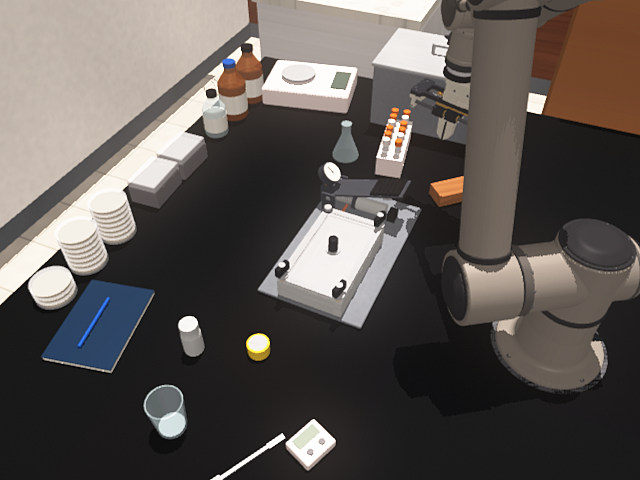

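View pics/t36.png

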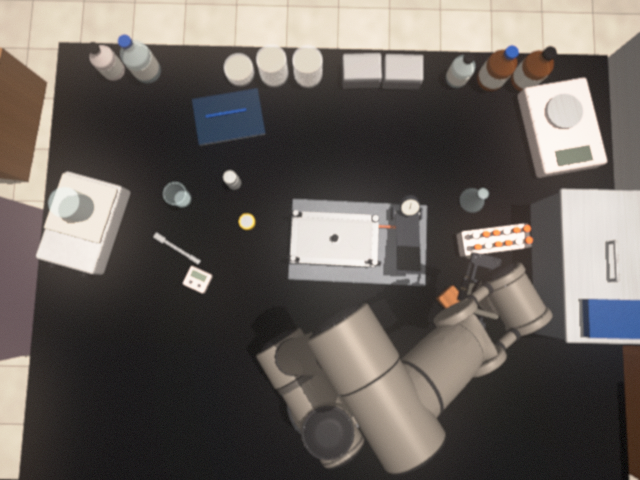

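View pics/b6.png

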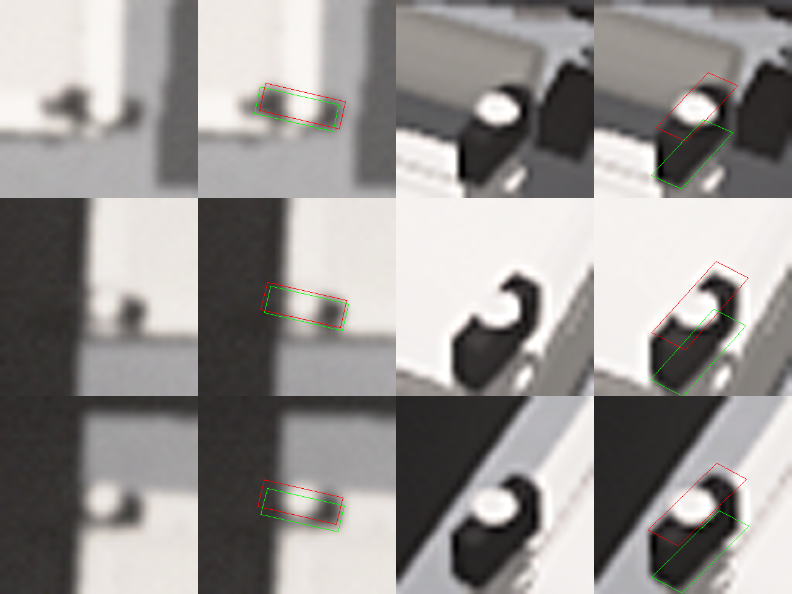

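```bash
python3 -c "
from cell import hand_in
print(hand_in())"
```

```text
the job is handed in; nothing more can be done
None
```

I found three tins and laid them side by side in the chamber. I swung the cover shut, turned all three bolts to their end stops, held the pump pedal down for about 2 s and let it up, then handed in at about 53 s. No verdict came back.

**What the last checks showed**
- **Tins:** before the cover closed, both cameras showed the three tins flat and not stacked. The yellow look-alike was left alone, and I saw no fourth tin. I did not recheck the tins through the cover at the end.
- **Cover:** in the final pictures it matches my model of the shut position to about a pixel. It shifted by roughly 0.01 rad while I turned the first bolt and was pressed back while I turned the second.
- **Bolts:** each turned until the resistance climbed to about 0.6–0.7 N m, against 0.06 N m of friction. In the final pictures all three T-bars lie at the home angle.
- **Pedal:** it was held on its stop with 25–38 N; it needs 10 N. In the last picture it is back up.
- **Bystanders:** the jar, beaker, spatula, flask and weight box look where they were at the start, by eye. The arm partly hid the weight box in the last top view.

**What went less well**
- The first press on the pedal briefly reached about 87 N in total, under the 120 N wrist limit. The fingertips made that contact, and I eased off at once.
- The tool built up a lean of about 3° during the run, which did no visible harm.

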